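# Load the sample box through the funnel

## Robot

A 7-joint arm with a two-finger parallel gripper is mounted at the origin on the work surface. World frame = base frame: x ahead of the robot, y to its left, z up, the work surface at z = 0. Lengths are in m, angles in degrees, forces in N, time in s.
With the tool pointing down it reaches from about 0.425 to 0.875 m from the base axis. Payload 4.7 kg.
Tool frame: the origin (TCP) lies midway between the tips of the shut fingers; the grasp point (between the pads) lies 19 mm behind it (env.grip_depth is the distance from the TCP to the grasp point, in m); z points along the fingers, y is the line along which they close (so a half turn about z gives the same grasp; the last joint's range is limited). The gripper opens to 87 mm and grips with 3 to 60 N. Pads are 19 mm wide; open, the fingers measure 117 mm over their backs; the gripper's body (75 mm by 190 mm) begins 51 mm behind the grasp point.
Start: joints at [71.11, 18.392, -4.016, 83.108, 1.295, 78.541, -3.26], TCP at [0.219, -0.612, 0.223] pointing down, gripper open.
Joint ranges: [-163.93, 163.93], [-17.29, 119.83], [-79.2, 71.16], [3.27, 140.29], [-89.18, 269.18], [5.43, 117.66], [-154.24, 154.24]. Speed limits (degrees/s): [147.25, 147.25, 180, 180, 180, 180, 180].

## Interface

Orientations are given as [roll, pitch, yaw] about the fixed x, y, z axes, in that order (R = Rz(yaw) Ry(pitch) Rx(roll)).
In Python, from cell import get_obs, optics, env, nets gives the robot as it stands.
- The arm moves only by the shell command python3 -m creep 'ROWS' [FORCE]. ROWS is JSON, a list of rows, each an object of numbers: "wx", "wy", "wz": the turn, a rotation vector about the tool's x, y, z in degrees; "tx", "ty", "tz": the shift along the tool's x, y, z in mm; "gripper": the opening, from -1 (shut) to 1 (fully open). A call has 1 to 5 rows; each row is the pose to reach, as a shift and turn from the pose commanded when the call began, along the tool's axes at that moment; what a row does not reach only later rows make up. A row lasts 1/12 s, in which the tool goes at most 41.7 mm and 7.16 degrees, less where a joint would pass 70% of its speed; a pose out of reach is approached as far as the arm can. A call with a gripper value outside its range is refused whole. The fingers move at their own pace and stop on an object; FORCE is the grip in N (left out, the last holds). Time passes only in rows, so rows that repeat a pose let the fingers close. It gives the time, the measured TCP pose, the force, the opening and the grip force at its end, in the units of the state.
- get_obs(): the state, without advancing time (a new reading comes with each control period).
- optics.read_camera(name): name is "side" or "top" or "wrist"; returns (picture, depth): 384x512x3 uint8, red, green, blue; 384x512 float32, m along the optical axis (not along the pixel's ray), 0 where there is no reading.
- optics.camera_info(name): a dict with "fovy" (degrees; the focal length in pixels is half the picture's height over the tangent of half this angle, whatever the lens; pixels are square), "cx", "cy" (the principal point, pixels), "R" (3x3) and "t" (3): a world point X has camera coordinates R X + t; the wrist camera has in their place "tool_from_camera" (4x4, takes a point from camera to tool coordinates, whose origin is the TCP and whose axes are the flange's). Camera axes: x right, y down, z forward; pixel columns grow to the right and rows downward; lengths in m; the calibration is good to about 2 mm. A picture is of the moment at which its call begins: read the wrist's pose just before it. camera_info takes no time and is no camera call.
- env.sign_off(): hands the job in; it is judged then, once.
Trained networks look in the newest picture that a camera, given by its name, has taken for a name from the list of things; names that differ only in an ending like _2 or _b are one class to them, and where a whole thing is asked for, a point or a joint stands for the part that bears it (a point fixed in the world has none). Each returns a list of dicts, best first, with "confidence" (0 to 1); they miss things now and then, are a little off and sometimes report something else, mostly with a low value. They report only what shows in the picture. A call takes as long as a camera call. They do not tell look-alikes from the thing itself.
- nets.look_for(query, camera): "point" ([x, y, z] in m, in world coordinates, good to about 4 mm: the middle of the surface that is visible of it).
- nets.place_of(query, camera): "point" ([x, y, z] in m, in world coordinates, good to about 4 mm: a listed point, or the origin of a listed thing).
The state is a dict: "time_s": time; "qpos": joint angles; "joint_velocities": joint speeds; "effort": joint torques, N m; "tool_pos": TCP position; "tool_rot": TCP orientation; "force": force on the tool from outside, world axes, zero at the start; "wrist_torque": the same for the moment, N m; "grip_width": finger opening in m; "grasp_force": force on a finger pad.
Only numpy, scipy, OpenCV 4.12 (cv2) and the standard library are available. Lean on these libraries where they do the work, as an engineer would, in place of code of your own. Each camera call takes 0.05 s, during which the arm holds its last target. There are 200 camera calls.

## Task

The yellow-lidded jar stands in the way on the slide rail: put it upright on the round cork mat, then push the blue box along the rail until it is centred under the grey funnel's spout. Then tip all five white balls from the steel scoop into the funnel so that they land in the box, and set the empty scoop back down flat on the table. Keep the jar upright and leave the other jars, bottles, the bowl and the screwdriver where they are.

Things in the scene. Friction and masses are not known exactly. Their poses are not given: they have to be found in the camera images.
- jar: Small sample jar, clear glass with a yellow lid, 48 mm diameter, 75 mm tall, closed, 0.09-0.18 kg. At the start it stands on the slide rail between the blue box and the spout. Origin: centre of its underside; z up.
- mat: Round cork mat lying on the table, fixed, 96 mm diameter, 4 mm thick. Origin: centre of its underside, on the table top. The jar's new place.
- slide: Slide rail: flat aluminium deck, fixed, 110 mm wide (its x), 480 mm long (its y), deck top 16 mm above the table, a 7 mm high dark guide strip along each long edge. Origin: under the centre of the deck, on the table; its y axis runs along the rail from the box's end towards the spout's end.
- carriage (a joint): Travel of the blue receiving box along the rail, in m, 0 to 0.28; it grows towards the spout (+y of the slide) and can be moved both ways. Resisted by about 2.5 N of friction plus light damping (8 N s/m); it stays where it is left.
- box_floor (a point): Centre of the inner floor of the blue receiving box that rides on the rail; axes as the slide's. Box 90 x 90 mm outside, 45 mm tall, walls and floor 4 mm, floor top 24 mm and rim 65 mm above the table.
- push_plate (a point): Middle of the top edge of the box's orange push plate, an upright plate on a low tail behind the box, 105 mm from the box's centre towards the rail's -y: 50 mm wide (slide's x), 10 mm thick (slide's y), its top 80 mm above the table. It and the box are one rigid part: push the plate's outer face, or pinch it from above.
- spout_mouth (a point): Centre of the open top of the fixed square grey funnel over the rail, at 166 mm height; opening 110 x 110 mm inside, upper 22 mm straight, then narrowing to the spout. Its support post stands on the side of the rail away from the robot (slide's +x), 105 mm from the centre, top at 160 mm. Sides parallel to the slide's x and y.
- spout_outlet (a point): Centre of the lower end of the funnel's spout, 72 mm above the table, 7 mm above the box's rim; square, 44 mm inside, 52 mm outside.
- scoop: Steel scoop holding the five balls, 0.13-0.21 kg empty. Tray 112 mm long (x from -60 to +52 mm), 60 mm wide, walls 36 mm tall; its -x end is open, with a lip rising at 0.55 rad to 21 mm height over the last 30 mm. Balls roll out over the lip when that end is tipped down by about 0.8 to 1.1 rad. Origin: centre of the underside (on the table); x points from the lip to the closed end, z up.
- scoop_grip (a point): Point to grip on the scoop's black handle: a bar along the scoop's x, 14 mm wide (y), 82 mm long, 18 mm tall, above the tray; 69 mm above the scoop's underside, 5 mm from the origin towards +x. Open space of 24 mm between bar and the tray's walls' top edge.
- scoop_lip (a point): Middle of the pouring edge of the scoop: 60 mm from the origin along the scoop's -x, 21 mm up.
- dish: Bystander: shallow blue ceramic bowl, 72 mm diameter, 18 mm tall, empty. Origin under its centre.
- amber: Bystander: small amber bottle behind the rail, 36 mm diameter, 85 mm tall. Origin under its centre.
- green: Bystander: glass jar with green lid beyond the spout's end of the rail, 52 mm diameter, 80 mm tall. Origin under its centre.
- blue: Bystander: glass jar with blue lid beyond the box's end of the rail, 52 mm diameter, 65 mm tall. Origin under its centre.
- wash: Bystander: white bottle with red cap on the right, 60 mm diameter, 170 mm tall. Origin under its centre.
- driver: Bystander: screwdriver lying on the table at the left. About 200 mm long. Origin on its underside.
- ball0: White ceramic milling ball, 16 mm diameter, 13 g, in the scoop at the start. Origin: its centre.
- ball1: White ceramic milling ball, 16 mm diameter, 13 g, in the scoop at the start. Origin: its centre.
- ball2: White ceramic milling ball, 16 mm diameter, 13 g, in the scoop at the start. Origin: its centre.
- ball3: White ceramic milling ball, 16 mm diameter, 13 g, in the scoop at the start. Origin: its centre.
- ball4: White ceramic milling ball, 16 mm diameter, 13 g, in the scoop at the start. Origin: its centre.
Things that resemble listed ones, but are neither listed nor needed, are in the scene too. What is shaped like the jar but pink is not meant.

How it is judged:
By the outcome, as a careful person would: the job done as asked, in the order asked, and still so for the second after the job is handed in, with the robot touching nothing.
It also fails if it takes over 72 s, if anything falls off the work surface, if the arm or the gripper's body presses on something with over 40 N, if the wrist force passes 120 N, or if a joint passes its speed limit or range.

## Working session

There is one attempt and no reset: what is moved stays moved. The work goes in short steps, Python scripts to look and compute and a shell command to move; the robot and the scene stay as the last step left them, time stands still between calls to the robot, and variables do not carry over. Pictures are saved under pics/ and viewed, at most 10 in all, crops included, and the job is handed in when it is done.

```bash
ls; mkdir -p pics; cat > h.py <<'E'
import numpy as np, cv2
from scipy.spatial.transform import Rotation as Rot
from cell import get_obs, optics, env, nets
def pose():
    o=get_obs(); return np.array(o['tool_pos']), Rot.from_euler('xyz',o['tool_rot'],degrees=True)
def snap(cam,name):
    im,d=optics.read_camera(cam); cv2.imwrite('pics/'+name+'.png',cv2.cvtColor(im,cv2.COLOR_RGB2BGR)); np.save(name+'_d.npy',d); return im,d
def proj(cam,X):
    c=optics.camera_info(cam); f=192/np.tan(np.radians(c['fovy'])/2); p=np.array(c['R'])@X+np.array(c['t']); return [c['cx']+f*p[0]/p[2],c['cy']+f*p[1]/p[2]]
def unproj(cam,u,v,d):
    c=optics.camera_info(cam); f=192/np.tan(np.radians(c['fovy'])/2)
    p=np.stack([(u-c['cx'])/f*d,(v-c['cy'])/f*d,d],-1); return (p-np.array(c['t']))@np.array(c['R'])
def goto(P,rpy):
    "shift mm and rotvec deg in tool axes to the pose P, rpy"
    p,R=pose(); T=Rot.from_euler('xyz',rpy,degrees=True)
    return np.round(R.inv().apply(np.array(P)-p)*1000,1), np.round(np.degrees((R.inv()*T).as_rotvec()),1)
E
python3 - <<'E'
from h import *
for c in('top','side'):
    snap(c,c+'0')
    for n in ['jar','mat','slide','push_plate','box_floor','spout_mouth','spout_outlet','scoop','scoop_grip','scoop_lip','dish','amber','green','blue','wash','driver']:
        r=nets.place_of(n,c)[:3]
        print(c,n,[(np.round(x['point'],3).tolist(),round(x['confidence'],2),np.round(proj(c,np.array(x['point']))).astype(int).tolist()) for x in r])
o=get_obs();print(o)
E
```

```text
pics
top jar [([0.802, -0.024, -0.0], 0.64, [274, 127]), ([0.6, -0.042, 0.012], 0.6, [273, 188])]
top mat [([0.446, 0.024, 0.003], 0.85, [245, 236]), ([0.424, -0.166, 0.071], 0.18, [311, 251])]
top slide [([0.604, -0.049, 0.002], 0.98, [275, 188])]
top push_plate [([0.622, -0.245, 0.076], 0.81, [344, 185])]
top box_floor [([0.611, -0.141, 0.027], 0.95, [306, 188])]
top spout_mouth [([0.595, 0.112, 0.169], 0.97, [217, 171]), ([0.654, -0.36, 0.001], 0.52, [376, 184])]
top spout_outlet [([0.594, 0.107, 0.074], 0.78, [222, 180])]
top scoop [([0.422, -0.173, 0.001], 0.6, [309, 252])]
top scoop_grip [([0.423, -0.168, 0.074], 0.65, [312, 251]), ([0.616, 0.246, -0.001], 0.28, [181, 173])]
top scoop_lip [([0.368, -0.209, 0.026], 0.84, [322, 272])]
top dish [([0.435, 0.193, -0.002], 0.95, [189, 233]), ([0.369, -0.206, 0.021], 0.72, [320, 272]), ([0.605, -0.038, 0.013], 0.37, [271, 186])]
top amber [([0.719, -0.09, -0.001], 0.42, [291, 154])]
top green [([0.405, -0.172, 0.011], 0.61, [309, 258]), ([0.616, 0.244, -0.002], 0.52, [182, 173]), ([0.436, 0.193, 0.002], 0.33, [188, 233])]
top blue [([
[... 1244 characters left out ...]
s': 1.7, 'qpos': array([71.10995495, 18.39118276, -4.01692852, 83.10773778,  1.29834518,
       78.53942488, -3.25951856]), 'joint_velocities': array([-0.07902757,  0.02155576,  0.01260818,  0.13437513,  0.12792618,
       -0.14248519, -0.08393141]), 'effort': array([ 2.93412313e-05, -4.91095662e+01, -4.03283453e-01, -3.12763596e+01,
       -6.36878237e-02,  3.37470230e-02,  3.18445404e-05]), 'tool_pos': array([ 0.21906127, -0.61200582,  0.22259343]), 'tool_rot': array([1.79993025e+02, 5.67837508e-03, 1.97007771e+01]), 'force': array([-0.01294024, -0.77364736, -0.32032473]), 'wrist_torque': array([ 0.05525851, -0.00571998, -0.00989876]), 'grasp_force': 0.0, 'grip_width': 0.08714133942746666}
```

View pics/top0.png

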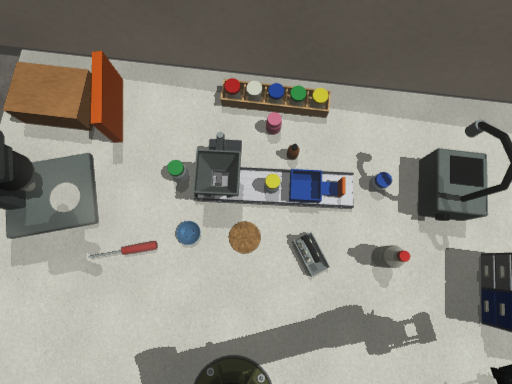

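View pics/side0.png

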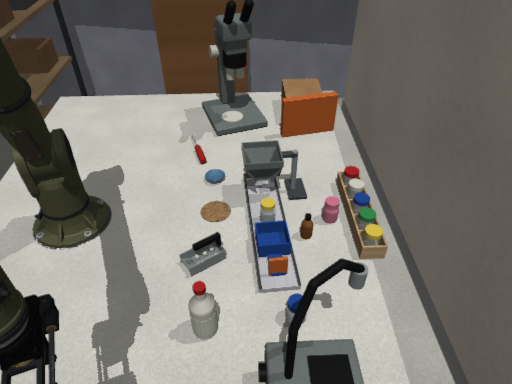

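```bash
python3 - <<'E'
from h import *
V,U=np.mgrid[0:384,0:512]
def stat(cam,name,im,W,mask):
    P=W[mask]; print(cam,name,len(P),'med',np.round(np.median(P,0),4),'min',np.round(np.percentile(P,2,0),4),'max',np.round(np.percentile(P,98,0),4))
for cam in('top','side'):
    im=cv2.cvtColor(cv2.imread(f'pics/{cam}0.png'),cv2.COLOR_BGR2HSV); d=np.load(f'{cam}0_d.npy')
    W=unproj(cam,U,V,d); H,S,Vv=im[...,0].astype(int),im[...,1],im[...,2]; ok=d>0
    near=lambda x,y,r: ok&(np.hypot(W[...,0]-x,W[...,1]-y)<r)
    stat(cam,'lid',im,W,near(.6,-.04,.05)&(H>20)&(H<35)&(S>140)&(W[...,2]>.083))
    stat(cam,'mat',im,W,near(.443,.023,.08)&(H>5)&(H<25)&(S>90)&(W[...,2]<.03))
    stat(cam,'plate',im,W,near(.62,-.245,.05)&(H<15)&(S>150)&(W[...,2]>.07))
    m=near(.613,-.14,.08)&(H>105)&(H<130)&(S>120)&(W[...,2]>.058); stat(cam,'boxrim',im,W,m)
    m=near(.594,.11,.1)&(W[...,2]>.155)&(W[...,2]<.18); stat(cam,'funnel rim',im,W,m)
    m=near(.42,-.173,.09)&(W[...,2]>.06)&(W[...,2]<.1); stat(cam,'handle',im,W,m)
    P=W[m][:,:2]; 
    if len(P)>5: c=P-P.mean(0); w,v=np.linalg.eigh(c.T@c); print(' mean',P.mean(0),'yaw',np.degrees(np.arctan2(v[1,1],v[0,1])),np.sqrt(w/len(P)))
    stat(cam,'lamp/high',im,W,ok&(W[...,2]>.2)&(np.abs(W[...,1]+.35)<.2)&(W[...,0]>.4)&(W[...,0]<.95))
    print(cam,optics.camera_info(cam)['R'])
print(optics.camera_info('wrist'), env.grip_depth)
E
```

```text
top lid 170 med [ 0.604  -0.0373  0.0908] min [ 0.5845 -0.0555  0.0875] max [ 0.6228 -0.0186  0.0943]
top mat 769 med [0.4435 0.025  0.0039] min [ 0.4023 -0.0162 -0.    ] max [0.4852 0.0668 0.0079]
top plate 50 med [ 0.6184 -0.2406  0.0798] min [ 0.5961 -0.2448  0.0765] max [ 0.6425 -0.2363  0.0831]
top boxrim 192 med [ 0.6129 -0.1381  0.0646] min [ 0.5646 -0.1818  0.0593] max [ 0.6572 -0.0898  0.0682]
top funnel rim 473 med [0.6271 0.1166 0.1643] min [0.5333 0.0514 0.1553] max [0.6896 0.1717 0.1683]
top handle 169 med [ 0.4303 -0.1643  0.0774] min [ 0.3972 -0.1867  0.0648] max [ 0.4634 -0.1404  0.0814]
 mean [ 0.42998438 -0.16417702] yaw -146.77149242304634 [0.00431451 0.02331809]
top lamp/high 760 med [ 0.6962 -0.4896  0.3418] min [ 0.6089 -0.5494  0.2781] max [ 0.7388 -0.464   0.3768]
top [[ 0.11916454 -0.99286502  0.00434359]
 [-0.97083038 -0.11743443 -0.20903952]
 [ 0.20805811  0.02069321 -0.97789755]]
side lid 130 med [ 0.6045 -0.0468  0.0925] min [ 0.5874 -0.0604  0.0839] max [ 0.6236 -0.0229  0.0957]
side mat 460 med [0.4445 0.0189 0.0063] min [ 0.4029 -0.0216  0.0027] max [0
[... 498 characters left out ...]
42071  0.02472698]
side lamp/high 1190 med [ 0.6776 -0.5092  0.3547] min [ 0.6187 -0.5486  0.2967] max [ 0.7392 -0.4772  0.3793]
side [[ 0.99922305 -0.0391797  -0.00427204]
 [-0.0288098  -0.65215356 -0.75753926]
 [ 0.02689413  0.75707377 -0.65277563]]
{'fovy': 62.19900480117547, 'cx': 255.98441497958018, 'cy': 185.49831178798965, 'tool_from_camera': array([[-2.21838639e-04, -9.60964446e-01, -2.76671797e-01,
         7.59679243e-02],
       [ 9.99999934e-01, -1.33536591e-04, -3.37998701e-04,
        -6.99814913e-04],
       [ 2.87858926e-04, -2.76671854e-01,  9.60964413e-01,
        -1.62781398e-01],
       [ 0.00000000e+00,  0.00000000e+00,  0.00000000e+00,
         1.00000000e+00]])} 0.0187
```

```bash
cat >> h.py <<'E'
def plan(ways,start=None):
    "print, per 5-row call, the total shift/turn in the tool axes at that call's start"
    p,R=start or pose()
    for P,rpy in ways:
        P=np.array(P); T=Rot.from_euler('xyz',rpy,degrees=True); rv=(R.inv()*T).as_rotvec()
        n=max(1,int(np.ceil(max(np.linalg.norm(P-p)/.19,np.degrees(np.linalg.norm(rv))/34))))
        s=R.inv().apply(P-p)*1000/n
        for k in range(n):
            print('  t',np.round(Rot.from_rotvec(rv*k/n).inv().apply(s),1),'w',np.round(np.degrees(rv/n),1))
        print(' ->',np.round(P,3)); p,R=P,T
E
python3 - <<'E'
from h import *
plan([([.53,-.10,.235],[180,0,94.2])])
E
```

```text
t [116.3 -94.3  -3.1] w [  0.    0.  -18.6]
  t [140.4 -52.2  -3.1] w [  0.    0.  -18.6]
  t [149.7  -4.7  -3.1] w [  0.    0.  -18.6]
  t [143.3  43.4  -3.1] w [  0.    0.  -18.6]
 -> [ 0.53  -0.1    0.235]
```

```bash
python3 -m creep '[{"tx":58,"ty":-47,"tz":-2,"wz":-9,"gripper":1},{"tx":116,"ty":-94,"tz":-3,"wz":-18.6,"gripper":1},{"tx":116,"ty":-94,"tz":-3,"wz":-18.6,"gripper":1},{"tx":116,"ty":-94,"tz":-3,"wz":-18.6,"gripper":1}]'
python3 -m creep '[{"tx":140,"ty":-52,"tz":-3,"wz":-18.6},{"tx":140,"ty":-52,"tz":-3,"wz":-18.6},{"tx":140,"ty":-52,"tz":-3,"wz":-18.6},{"tx":140,"ty":-52,"tz":-3,"wz":-18.6},{"tx":140,"ty":-52,"tz":-3,"wz":-18.6}]'
python3 -m creep '[{"tx":150,"ty":-5,"tz":-3,"wz":-18.6},{"tx":150,"ty":-5,"tz":-3,"wz":-18.6},{"tx":150,"ty":-5,"tz":-3,"wz":-18.6},{"tx":150,"ty":-5,"tz":-3,"wz":-18.6},{"tx":150,"ty":-5,"tz":-3,"wz":-18.6}]'
python3 -m creep '[{"tx":143,"ty":43,"tz":-3,"wz":-18.6},{"tx":143,"ty":43,"tz":-3,"wz":-18.6},{"tx":143,"ty":43,"tz":-3,"wz":-18.6},{"tx":143,"ty":43,"tz":-3,"wz":-18.6},{"tx":143,"ty":43,"tz":-3,"wz":-18.6}]'
cat >> h.py <<'E'
def wrist(name):
    p,R=pose(); im,d=snap('wrist',name); c=optics.camera_info('wrist'); f=192/np.tan(np.radians(c['fovy'])/2)
    V,U=np.mgrid[0:384,0:512]; T=np.array(c['tool_from_camera'])
    C=np.stack([(U-c['cx'])/f*d,(V-c['cy'])/f*d,d],-1); W=R.apply((C@T[:3,:3].T+T[:3,3]).reshape(-1,3)).reshape(384,512,3)+p
    return cv2.cvtColor(im,cv2.COLOR_RGB2HSV),d,W
def stat(name,W,mask):
    P=W[mask]
    if len(P)<5: print(name,len(P)); return
    lo,hi=np.percentile(P,2,0),np.percentile(P,98,0)
    print(name,len(P),'mid',np.round((lo+hi)/2,4),'med',np.round(np.median(P,0),4),'ext',np.round(hi-lo,4))
E
python3 - <<'E'
from h import *
hsv,d,W=wrist('w1'); H,S=hsv[...,0].astype(int),hsv[...,1]; ok=d>0; Z=W[...,2]
near=lambda x,y,r: ok&(np.hypot(W[...,0]-x,W[...,1]-y)<r)
stat('lid',W,near(.604,-.04,.05)&(H>20)&(H<35)&(S>140)&(Z>.083))
stat('mat',W,near(.443,.023,.08)&(H>5)&(H<25)&(S>90)&(Z<.03))
stat('funnel',W,near(.594,.11,.1)&(Z>.155)&(Z<.18))
stat('boxrim',W,near(.613,-.14,.08)&(H>105)&(H<130)&(S>120)&(Z>.058))
print(get_obs()['qpos'],get_obs()['tool_pos'],get_obs()['tool_rot'],get_obs()['time_s'])
E
```

```text
lid 0
mat 0
funnel 0
boxrim 0
[71.10700983 18.39131294 -4.01656584 83.10844688  1.29369217 78.53961073
 -3.25951915] [ 0.21911344 -0.61197795  0.22258565] [1.79994309e+02 1.28568960e-03 1.97024692e+01] 1.75validation failed for argument at $[0]...
validation failed for argument at $[0]...
validation failed for argument at $[0]...
validation failed for argument at $[0]...
```

View pics/w1.png

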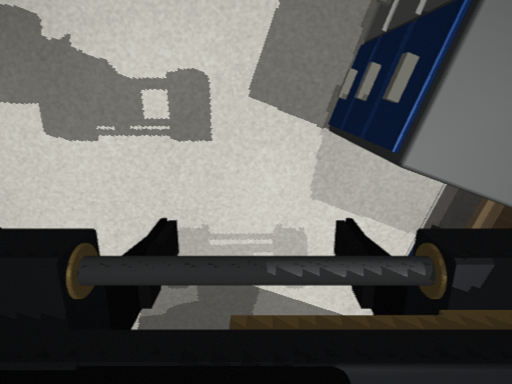

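The calls were refused, so the arm is still at its start pose: the picture shows only table and the fingers at (170, 250) and (345, 250). The rows probably need all seven keys, so I'll try the first move again with them.

```bash
python3 -m creep '[{"wx":0,"wy":0,"wz":-9,"tx":58,"ty":-47,"tz":-2,"gripper":1},{"wx":0,"wy":0,"wz":-18.6,"tx":116,"ty":-94,"tz":-3,"gripper":1},{"wx":0,"wy":0,"wz":-18.6,"tx":116,"ty":-94,"tz":-3,"gripper":1},{"wx":0,"wy":0,"wz":-18.6,"tx":116,"ty":-94,"tz":-3,"gripper":1},{"wx":0,"wy":0,"wz":-18.6,"tx":116,"ty":-94,"tz":-3,"gripper":1}]'
```

```text
time_s: 2.17
tool_pos: [0.3021, -0.4787, 0.2264]
tool_rot: [180.0, -0.2, 38.9]
force: [0.9, -0.1, -0.1]
grip_width: 0.0872
grasp_force: 0.0
```

```bash
python3 -m creep '[{"wx":0,"wy":0,"wz":-18.6,"tx":140,"ty":-52,"tz":-3,"gripper":1},{"wx":0,"wy":0,"wz":-18.6,"tx":140,"ty":-52,"tz":-3,"gripper":1},{"wx":0,"wy":0,"wz":-18.6,"tx":140,"ty":-52,"tz":-3,"gripper":1},{"wx":0,"wy":0,"wz":-18.6,"tx":140,"ty":-52,"tz":-3,"gripper":1},{"wx":0,"wy":0,"wz":-18.6,"tx":140,"ty":-52,"tz":-3,"gripper":1}]'
python3 -m creep '[{"wx":0,"wy":0,"wz":-18.6,"tx":150,"ty":-5,"tz":-3,"gripper":1},{"wx":0,"wy":0,"wz":-18.6,"tx":150,"ty":-5,"tz":-3,"gripper":1},{"wx":0,"wy":0,"wz":-18.6,"tx":150,"ty":-5,"tz":-3,"gripper":1},{"wx":0,"wy":0,"wz":-18.6,"tx":150,"ty":-5,"tz":-3,"gripper":1},{"wx":0,"wy":0,"wz":-18.6,"tx":150,"ty":-5,"tz":-3,"gripper":1}]'
python3 -m creep '[{"wx":0,"wy":0,"wz":-18.6,"tx":143,"ty":43,"tz":-3,"gripper":1},{"wx":0,"wy":0,"wz":-18.6,"tx":143,"ty":43,"tz":-3,"gripper":1},{"wx":0,"wy":0,"wz":-18.6,"tx":143,"ty":43,"tz":-3,"gripper":1},{"wx":0,"wy":0,"wz":-18.6,"tx":143,"ty":43,"tz":-3,"gripper":1},{"wx":0,"wy":0,"wz":-18.6,"tx":143,"ty":43,"tz":-3,"gripper":1}]'
cat > look.py <<'E'
import sys
from h import *
hsv,d,W=wrist(sys.argv[1]); H,S=hsv[...,0].astype(int),hsv[...,1]; ok=d>0; Z=W[...,2]
near=lambda x,y,r: ok&(np.hypot(W[...,0]-x,W[...,1]-y)<r)
stat('lid',W,near(.604,-.04,.05)&(H>20)&(H<35)&(S>140)&(Z>.083))
stat('mat',W,near(.443,.023,.08)&(H>5)&(H<25)&(S>90)&(Z<.03))
stat('funnel',W,near(.594,.11,.1)&(Z>.155)&(Z<.18))
stat('boxrim',W,near(.613,-.14,.08)&(H>105)&(H<130)&(S>120)&(Z>.058))
o=get_obs(); print(*(np.round(o[k],3) for k in('qpos','tool_pos','tool_rot','time_s')))
E
python3 look.py w2
```

```text
time_s: 2.58
tool_pos: [0.3785, -0.3512, 0.2293]
tool_rot: [179.9, -0.1, 57.4]
force: [0.8, 0.7, 0.4]
grip_width: 0.0873
grasp_force: 0.0
time_s: 3.0
tool_pos: [0.4554, -0.2228, 0.2323]
tool_rot: [179.9, -0.1, 76.0]
force: [0.3, 0.4, -0.3]
grip_width: 0.0867
grasp_force: 0.0
time_s: 3.42
tool_pos: [0.5319, -0.0952, 0.235]
tool_rot: [179.8, -0.2, 94.5]
force: [-0.6, 0.2, 0.6]
grip_width: 0.087
grasp_force: 0.0
lid 1714 mid [ 0.5994 -0.0437  0.2114] med [ 0.6023 -0.0394  0.0917] ext [0.0471 0.0471 0.2445]
mat 5697 mid [0.4442 0.0242 0.0046] med [0.4441 0.0255 0.0045] ext [0.084  0.0844 0.0033]
funnel 0
boxrim 1406 mid [ 0.6103 -0.1322  0.1527] med [ 0.6016 -0.1159  0.0653] ext [0.0904 0.1022 0.1884]
[ 40.489   6.768 -35.188  96.862   3.942  77.59    8.987] [ 0.531 -0.099  0.235] [ 1.79956e+02 -3.80000e-02  9.43430e+01] 3.467
```

View pics/w2.png

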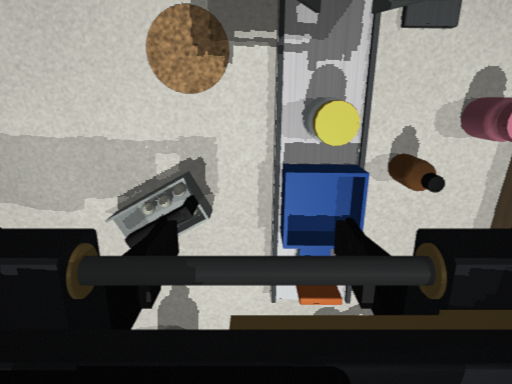

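The wrist view agrees with the maps: yellow lid at pixel (337, 122) → (0.602, -0.039), box at (325, 205), mat at (187, 48), and the pink look-alike off to the right at (490, 118). Next I grasp the jar.

```bash
python3 - <<'E'
from h import *
plan([([.603,-.0395,.125],[180,0,94.2]),([.603,-.0395,.040],[180,0,94.2])])
E
```

```text
t [ 53.5  76.6 109.8] w [ 0.  -0.   0.1]
 -> [ 0.603 -0.04   0.125]
  t [ 0. -0. 85.] w [0. 0. 0.]
 -> [ 0.603 -0.04   0.04 ]
```

```bash
python3 -m creep '[{"wx":0,"wy":0,"wz":0,"tx":20,"ty":30,"tz":20,"gripper":1},{"wx":0,"wy":0,"wz":0,"tx":40,"ty":60,"tz":45,"gripper":1},{"wx":0,"wy":0,"wz":0,"tx":53.5,"ty":76.5,"tz":75,"gripper":1},{"wx":0,"wy":0,"wz":0,"tx":53.5,"ty":76.5,"tz":110,"gripper":1},{"wx":0,"wy":0,"wz":0,"tx":53.5,"ty":76.5,"tz":110,"gripper":1}]'
python3 -m creep '[{"wx":0,"wy":0,"wz":0,"tx":0,"ty":0,"tz":25,"gripper":1},{"wx":0,"wy":0,"wz":0,"tx":0,"ty":0,"tz":50,"gripper":1},{"wx":0,"wy":0,"wz":0,"tx":0,"ty":0,"tz":70,"gripper":1},{"wx":0,"wy":0,"wz":0,"tx":0,"ty":0,"tz":85,"gripper":1},{"wx":0,"wy":0,"wz":0,"tx":0,"ty":0,"tz":85,"gripper":1}]'
python3 -m creep '[{"wx":0,"wy":0,"wz":0,"tx":0,"ty":0,"tz":0,"gripper":0.3},{"wx":0,"wy":0,"wz":0,"tx":0,"ty":0,"tz":0,"gripper":0.1},{"wx":0,"wy":0,"wz":0,"tx":0,"ty":0,"tz":0,"gripper":-0.2},{"wx":0,"wy":0,"wz":0,"tx":0,"ty":0,"tz":0,"gripper":-0.2},{"wx":0,"wy":0,"wz":0,"tx":0,"ty":0,"tz":0,"gripper":-0.2}]' 20
```

```text
time_s: 3.88
tool_pos: [0.5973, -0.0435, 0.1169]
tool_rot: [-179.3, -0.1, 94.1]
force: [-1.0, -1.5, -0.7]
grip_width: 0.0868
grasp_force: 0.0
time_s: 4.3
tool_pos: [0.5995, -0.0457, 0.0374]
tool_rot: [-179.7, 0.1, 93.9]
force: [-0.8, -0.0, 0.0]
grip_width: 0.0871
grasp_force: 0.0
time_s: 4.72
tool_pos: [0.6026, -0.0422, 0.0407]
tool_rot: [179.9, 0.0, 94.1]
force: [-1.1, 0.4, -0.3]
grip_width: 0.0616
grasp_force: 0.0
```

```bash
python3 -m creep '[{"wx":0,"wy":0,"wz":0,"tx":0,"ty":0,"tz":0,"gripper":-0.2},{"wx":0,"wy":0,"wz":0,"tx":0,"ty":0,"tz":0,"gripper":-0.2},{"wx":0,"wy":0,"wz":0,"tx":0,"ty":0,"tz":0,"gripper":-0.2},{"wx":0,"wy":0,"wz":0,"tx":0,"ty":0,"tz":0,"gripper":-0.2},{"wx":0,"wy":0,"wz":0,"tx":0,"ty":0,"tz":0,"gripper":-0.2}]' 20
python3 - <<'E'
from h import *
p,R=pose(); print(get_obs()['qpos'].round(1))
plan([([.60,-.04,.20],[180,0,94.2]),([.4435,.0225,.20],[180,0,45]),([.4435,.0225,.032],[180,0,45])])
E
```

```text
time_s: 5.13
tool_pos: [0.6027, -0.0419, 0.0402]
tool_rot: [179.9, 0.0, 94.1]
force: [1.0, 0.0, 2.5]
grip_width: 0.0471
grasp_force: 20.0
[ 29.9  25.6 -34.9 100.1  16.7  59.5  -6.7]
  t [   2.1   -2.3 -159.8] w [ 0.1  0.  -0.1]
 -> [ 0.6  -0.04  0.2 ]
  t [ 36.9 -75.8  -0. ] w [ 0.  -0.  24.6]
  t [  2.  -84.2  -0. ] w [ 0.  -0.  24.6]
 -> [0.444 0.022 0.2  ]
  t [ -0.  -0. 168.] w [0. 0. 0.]
 -> [0.444 0.022 0.032]
```

```bash
python3 -m creep '[{"wx":0,"wy":0,"wz":0,"tx":0,"ty":0,"tz":-20,"gripper":-0.2},{"wx":0,"wy":0,"wz":0,"tx":0,"ty":0,"tz":-50,"gripper":-0.2},{"wx":0,"wy":0,"wz":0,"tx":0,"ty":0,"tz":-85,"gripper":-0.2},{"wx":0,"wy":0,"wz":0,"tx":0,"ty":0,"tz":-115,"gripper":-0.2},{"wx":0,"wy":0,"wz":0,"tx":0,"ty":0,"tz":-135,"gripper":-0.2}]'
python3 -m creep '[{"wx":0,"wy":0,"wz":4,"tx":6,"ty":-12,"tz":0,"gripper":-0.2},{"wx":0,"wy":0,"wz":9,"tx":14,"ty":-28,"tz":0,"gripper":-0.2},{"wx":0,"wy":0,"wz":14,"tx":22,"ty":-45,"tz":0,"gripper":-0.2},{"wx":0,"wy":0,"wz":20,"tx":30,"ty":-60,"tz":0,"gripper":-0.2},{"wx":0,"wy":0,"wz":24.6,"tx":37,"ty":-76,"tz":0,"gripper":-0.2}]'
python3 -m creep '[{"wx":0,"wy":0,"wz":6,"tx":0,"ty":-22,"tz":0,"gripper":-0.2},{"wx":0,"wy":0,"wz":12,"tx":1,"ty":-44,"tz":0,"gripper":-0.2},{"wx":0,"wy":0,"wz":18,"tx":2,"ty":-65,"tz":0,"gripper":-0.2},{"wx":0,"wy":0,"wz":24.6,"tx":2,"ty":-84,"tz":0,"gripper":-0.2},{"wx":0,"wy":0,"wz":24.6,"tx":2,"ty":-84,"tz":0,"gripper":-0.2}]'
python3 -m creep '[{"wx":0,"wy":0,"wz":0,"tx":0,"ty":0,"tz":0,"gripper":-0.2},{"wx":0,"wy":0,"wz":0,"tx":0,"ty":0,"tz":0,"gripper":-0.2},{"wx":0,"wy":0,"wz":0,"tx":0,"ty":0,"tz":0,"gripper":-0.2}]'
python3 - <<'E'
from h import *
print(get_obs()['qpos'].round(1))
plan([([.442,.0215,.029],[180,0,45])])
E
```

```text
time_s: 5.55
tool_pos: [0.6021, -0.0416, 0.1769]
tool_rot: [179.9, 0.0, 94.1]
force: [0.3, 0.3, -0.9]
grip_width: 0.0472
grasp_force: 20.0
time_s: 5.97
tool_pos: [0.5215, -0.0099, 0.1734]
tool_rot: [-179.8, 0.0, 69.2]
force: [0.4, 0.4, -2.4]
grip_width: 0.0475
grasp_force: 20.0
time_s: 6.38
tool_pos: [0.4414, 0.0223, 0.1734]
tool_rot: [-179.9, 0.2, 44.8]
force: [0.0, -0.0, -1.3]
grip_width: 0.0474
grasp_force: 20.0
time_s: 6.63
tool_pos: [0.4458, 0.0205, 0.1744]
tool_rot: [-180.0, -0.0, 44.9]
force: [0.8, 0.7, -1.7]
grip_width: 0.0473
grasp_force: 20.0
[ 32.5  -4.2 -36.6 113.1  -2.7  70.3 -48.2]
  t [ -2.   -3.4 145.4] w [-0.  -0.  -0.1]
 -> [0.442 0.022 0.029]
```

```bash
python3 -m creep '[{"wx":0,"wy":0,"wz":0,"tx":-2,"ty":-3,"tz":20,"gripper":-0.2},{"wx":0,"wy":0,"wz":0,"tx":-2,"ty":-3,"tz":50,"gripper":-0.2},{"wx":0,"wy":0,"wz":0,"tx":-2,"ty":-3,"tz":80,"gripper":-0.2},{"wx":0,"wy":0,"wz":0,"tx":-2,"ty":-3,"tz":105,"gripper":-0.2},{"wx":0,"wy":0,"wz":0,"tx":-2,"ty":-3,"tz":120,"gripper":-0.2}]'
python3 -m creep '[{"wx":0,"wy":0,"wz":0,"tx":0,"ty":0,"tz":8,"gripper":-0.2},{"wx":0,"wy":0,"wz":0,"tx":0,"ty":0,"tz":14,"gripper":-0.2},{"wx":0,"wy":0,"wz":0,"tx":0,"ty":0,"tz":19,"gripper":-0.2},{"wx":0,"wy":0,"wz":0,"tx":0,"ty":0,"tz":22,"gripper":-0.2},{"wx":0,"wy":0,"wz":0,"tx":0,"ty":0,"tz":24,"gripper":-0.2}]'
python3 -m creep '[{"wx":0,"wy":0,"wz":0,"tx":0,"ty":0,"tz":0,"gripper":-0.2},{"wx":0,"wy":0,"wz":0,"tx":0,"ty":0,"tz":0.5,"gripper":-0.2},{"wx":0,"wy":0,"wz":0,"tx":0,"ty":0,"tz":1,"gripper":-0.2},{"wx":0,"wy":0,"wz":0,"tx":0,"ty":0,"tz":1,"gripper":-0.2}]'
```

```text
time_s: 7.05
tool_pos: [0.4405, 0.0214, 0.0516]
tool_rot: [-179.8, 0.1, 44.9]
force: [-1.0, -0.7, -1.6]
grip_width: 0.0472
grasp_force: 20.0
time_s: 7.47
tool_pos: [0.4427, 0.0215, 0.0309]
tool_rot: [180.0, -0.0, 44.9]
force: [-0.5, 0.3, -1.7]
grip_width: 0.0473
grasp_force: 20.0
time_s: 7.8
tool_pos: [0.4422, 0.0215, 0.0299]
tool_rot: [180.0, -0.0, 44.9]
force: [0.3, 0.4, -2.1]
grip_width: 0.0473
grasp_force: 20.0
```

```bash
python3 -m creep '[{"wx":0,"wy":0,"wz":0,"tx":0,"ty":0,"tz":1,"gripper":-0.2},{"wx":0,"wy":0,"wz":0,"tx":0,"ty":0,"tz":1.5,"gripper":-0.2},{"wx":0,"wy":0,"wz":0,"tx":0,"ty":0,"tz":2,"gripper":-0.2},{"wx":0,"wy":0,"wz":0,"tx":0,"ty":0,"tz":2,"gripper":-0.2}]'
python3 -m creep '[{"wx":0,"wy":0,"wz":0,"tx":0,"ty":0,"tz":0,"gripper":0.3},{"wx":0,"wy":0,"wz":0,"tx":0,"ty":0,"tz":0,"gripper":0.6},{"wx":0,"wy":0,"wz":0,"tx":0,"ty":0,"tz":0,"gripper":1},{"wx":0,"wy":0,"wz":0,"tx":0,"ty":0,"tz":0,"gripper":1},{"wx":0,"wy":0,"wz":0,"tx":0,"ty":0,"tz":0,"gripper":1}]'
```

```text
time_s: 8.13
tool_pos: [0.442, 0.0215, 0.0281]
tool_rot: [180.0, 0.0, 44.9]
force: [-3.0, -0.5, 3.8]
grip_width: 0.0473
grasp_force: 20.0
time_s: 8.55
tool_pos: [0.4419, 0.0215, 0.0275]
tool_rot: [180.0, 0.0, 44.9]
force: [-0.2, 0.1, -0.8]
grip_width: 0.0726
grasp_force: 0.0
```

```bash
python3 -m creep '[{"wx":0,"wy":0,"wz":0,"tx":0,"ty":0,"tz":-30,"gripper":1},{"wx":0,"wy":0,"wz":0,"tx":0,"ty":0,"tz":-70,"gripper":1},{"wx":0,"wy":0,"wz":0,"tx":0,"ty":0,"tz":-110,"gripper":1},{"wx":0,"wy":0,"wz":0,"tx":0,"ty":0,"tz":-150,"gripper":1},{"wx":0,"wy":0,"wz":0,"tx":0,"ty":0,"tz":-190,"gripper":1}]'
python3 - <<'E'
from h import *
print(get_obs()['qpos'].round(1))
plan([([.60,-.29,.22],[180,0,94.2])])
E
```

```text
time_s: 8.97
tool_pos: [0.4415, 0.0217, 0.2195]
tool_rot: [180.0, 0.0, 44.9]
force: [1.2, -0.6, 0.0]
grip_width: 0.0869
grasp_force: 0.0
[ 33.6  -7.  -36.5 110.   -4.3  75.7 -46.7]
  t [-53.9 166.3  -0.2] w [  0.    0.  -24.6]
  t [-118.4  128.7   -0.2] w [  0.    0.  -24.6]
 -> [ 0.6  -0.29  0.22]
```

```bash
python3 -m creep '[{"wx":0,"wy":0,"wz":-5,"tx":-11,"ty":33,"tz":0,"gripper":1},{"wx":0,"wy":0,"wz":-10,"tx":-22,"ty":67,"tz":0,"gripper":1},{"wx":0,"wy":0,"wz":-15,"tx":-32,"ty":100,"tz":0,"gripper":1},{"wx":0,"wy":0,"wz":-20,"tx":-43,"ty":133,"tz":0,"gripper":1},{"wx":0,"wy":0,"wz":-24.6,"tx":-54,"ty":166,"tz":0,"gripper":1}]'
python3 -m creep '[{"wx":0,"wy":0,"wz":-6,"tx":-28,"ty":30,"tz":0,"gripper":1},{"wx":0,"wy":0,"wz":-13,"tx":-56,"ty":60,"tz":0,"gripper":1},{"wx":0,"wy":0,"wz":-20,"tx":-84,"ty":90,"tz":0,"gripper":1},{"wx":0,"wy":0,"wz":-24.6,"tx":-105,"ty":115,"tz":0,"gripper":1},{"wx":0,"wy":0,"wz":-24.6,"tx":-118,"ty":129,"tz":0,"gripper":1}]'
python3 -m creep '[{"wx":0,"wy":0,"wz":0,"tx":0,"ty":0,"tz":0,"gripper":1},{"wx":0,"wy":0,"wz":0,"tx":0,"ty":0,"tz":0,"gripper":1},{"wx":0,"wy":0,"wz":0,"tx":0,"ty":0,"tz":0,"gripper":1}]'
cat > look.py <<'E'
import sys
from h import *
hsv,d,W=wrist(sys.argv[1]); H,S=hsv[...,0].astype(int),hsv[...,1]; ok=d>0; Z=W[...,2]
stat('plate',W,ok&(H<15)&(S>150)&(abs(Z-.08)<.006)&(W[...,0]>.5))
m=ok&(H>105)&(H<130)&(S>120)&(abs(Z-.065)<.006)&(abs(W[...,0]-.61)<.1)&(W[...,1]>-.25)
stat('boxrim',W,m)
if m.sum()>50: print(cv2.minAreaRect((W[m][:,:2]*1000).astype(np.float32)))
P=W[ok&(abs(Z-.079)<.006)&(abs(W[...,0]-.43)<.1)&(abs(W[...,1]+.17)<.08)][:,:2]
if len(P)>50: print('handle',len(P),cv2.minAreaRect((P*1000).astype(np.float32)))
o=get_obs(); print(*(np.round(o[k],3) for k in('qpos','tool_pos','tool_rot','time_s')))
E
python3 look.py w3
```

```text
time_s: 9.38
tool_pos: [0.5214, -0.1357, 0.2175]
tool_rot: [180.0, 0.0, 69.7]
force: [0.6, 0.4, 0.2]
grip_width: 0.0872
grasp_force: 0.0
time_s: 9.8
tool_pos: [0.6006, -0.2948, 0.2161]
tool_rot: [-179.9, 0.0, 94.0]
force: [0.1, -0.1, 0.1]
grip_width: 0.0869
grasp_force: 0.0
time_s: 10.05
tool_pos: [0.6003, -0.2885, 0.2171]
tool_rot: [-180.0, -0.1, 94.2]
force: [1.0, 0.9, 0.8]
grip_width: 0.0871
grasp_force: 0.0
plate 515 mid [ 0.6191 -0.2422  0.0802] med [ 0.6188 -0.2421  0.0804] ext [0.0458 0.0101 0.0035]
boxrim 1096 mid [ 0.6129 -0.1575  0.0637] med [ 0.6219 -0.1723  0.0656] ext [0.0902 0.0546 0.0069]
((613.0333251953125, -156.53016662597656), (89.99116516113281, 53.16756057739258), 4.266000270843506)
handle 1728 ((430.4985656738281, -166.5070343017578), (81.68125915527344, 14.27956485748291), 32.837608337402344)
[ 43.317  22.603 -26.737  80.239  10.088  79.548  20.724] [ 0.6   -0.288  0.218] [-1.79995e+02 -4.40000e-02  9.42010e+01] 10.1
```

View pics/w3.png

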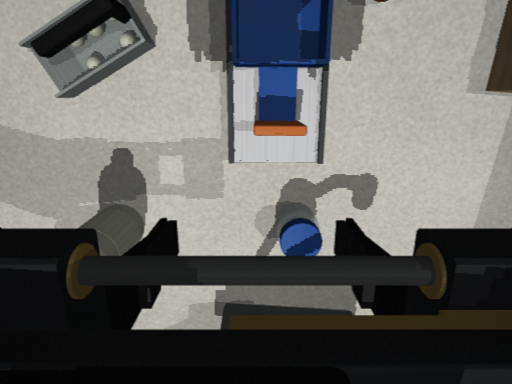

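The picture shows the orange plate at (280, 128), the box at (280, 30), the scoop at (85, 45) and the blue-lidded jar clear of the plate at (300, 237). The measured sizes match the list. Next I pinch the plate across its width.

```bash
python3 - <<'E'
from h import *
plan([([.6192,-.245,.11],[180,0,94.3]),([.6192,-.245,.052],[180,0,94.3])])
E
```

```text
t [ 41.5  21.9 107.6] w [-0.  -0.  -0.1]
 -> [ 0.619 -0.245  0.11 ]
  t [ 0. -0. 58.] w [0. 0. 0.]
 -> [ 0.619 -0.245  0.052]
```

```bash
python3 -m creep '[{"wx":0,"wy":0,"wz":0,"tx":15,"ty":8,"tz":30,"gripper":1},{"wx":0,"wy":0,"wz":0,"tx":30,"ty":16,"tz":60,"gripper":1},{"wx":0,"wy":0,"wz":0,"tx":41.5,"ty":22,"tz":90,"gripper":1},{"wx":0,"wy":0,"wz":0,"tx":41.5,"ty":22,"tz":107,"gripper":1},{"wx":0,"wy":0,"wz":0,"tx":41.5,"ty":22,"tz":107,"gripper":1}]'
python3 -m creep '[{"wx":0,"wy":0,"wz":0,"tx":0,"ty":0,"tz":20,"gripper":1},{"wx":0,"wy":0,"wz":0,"tx":0,"ty":0,"tz":40,"gripper":1},{"wx":0,"wy":0,"wz":0,"tx":0,"ty":0,"tz":58,"gripper":1},{"wx":0,"wy":0,"wz":0,"tx":0,"ty":0,"tz":58,"gripper":0.5},{"wx":0,"wy":0,"wz":0,"tx":0,"ty":0,"tz":58,"gripper":0.3}]' 20
python3 -m creep '[{"wx":0,"wy":0,"wz":0,"tx":0,"ty":0,"tz":0,"gripper":-0.2},{"wx":0,"wy":0,"wz":0,"tx":0,"ty":0,"tz":0,"gripper":-0.2},{"wx":0,"wy":0,"wz":0,"tx":0,"ty":0,"tz":0,"gripper":-0.2},{"wx":0,"wy":0,"wz":0,"tx":0,"ty":0,"tz":0,"gripper":-0.2},{"wx":0,"wy":0,"wz":0,"tx":0,"ty":0,"tz":0,"gripper":-0.2}]' 20
```

```text
time_s: 10.52
tool_pos: [0.6166, -0.2429, 0.1063]
tool_rot: [-179.6, -0.2, 94.4]
force: [-0.7, 0.2, -0.6]
grip_width: 0.0875
grasp_force: 0.0
time_s: 10.93
tool_pos: [0.6191, -0.2469, 0.0535]
tool_rot: [-180.0, 0.0, 94.1]
force: [-0.3, 0.5, 0.1]
grip_width: 0.08
grasp_force: 0.0
time_s: 11.35
tool_pos: [0.6198, -0.2471, 0.0534]
tool_rot: [179.9, 0.0, 94.1]
force: [-1.3, 0.4, 3.0]
grip_width: 0.0497
grasp_force: 20.0
```

```bash
python3 - <<'E'
from h import *
V,U=np.mgrid[0:384,0:512]; a=np.radians(4.27); sx=np.array([np.cos(a),np.sin(a)]); sy=np.array([-np.sin(a),np.cos(a)])
for cam,off in(('top',.0016),('side',-.0035)):
    d=np.load(f'{cam}0_d.npy'); W=unproj(cam,U,V,d); Q=W[...,:2]-np.array([.6112,-.1373]); X=Q@sx;Y=Q@sy-off; Z=W[...,2]
    m=(d>0)&(abs(Z-.165)<.008)&(abs(X)<.062)&(Y>.15)&(Y<.36)
    print(cam,m.sum(),np.percentile(Y[m],[0,1,2,5,50,95,98,99,100]).round(4),np.percentile(X[m],[0,2,98,100]).round(4))
    for lo in (-.05,-.02,.01): 
        k=m&(X>lo)&(X<lo+.03); y=Y[k]; print('  ',np.sort(y)[[0,1,2,-3,-2,-1]].round(4), 'mid',(y.min()+y.max())/2)
    k=(d>0)&(abs(Z-.065)<.006)&(abs(X)<.03)&(abs(Y)<.06); print('  box y ext',np.percentile(Y[k],[0,2,98,100]).round(4))
print(get_obs()['force'],get_obs()['tool_pos'])
E
```

```text
top 361 [0.189  0.1891 0.1892 0.1896 0.2516 0.3063 0.3068 0.3071 0.3076] [-0.0578 -0.0573  0.0605  0.0616]
   [0.1893 0.1895 0.1896 0.307  0.307  0.3076] mid 0.2484610302436855
   [0.1891 0.1892 0.1892 0.307  0.3072 0.3075] mid 0.2483008251816119
   [0.189  0.189  0.189  0.3067 0.3067 0.3068] mid 0.2478607647782956
  box y ext [-0.0451 -0.045   0.0433  0.0437]
side 357 [0.1889 0.1903 0.1906 0.1915 0.2317 0.31   0.3117 0.3123 0.315 ] [-0.0578 -0.0573  0.06    0.0607]
   [0.1903 0.1905 0.1912 0.3117 0.312  0.3131] mid 0.25166688803118487
   [0.1902 0.1905 0.1909 0.3118 0.313  0.315 ] mid 0.2526119139241222
   [0.1889 0.1894 0.1904 0.3094 0.3097 0.3108] mid 0.24983958266583817
  box y ext [-0.0459 -0.0448  0.047   0.048 ]
[-1.2796318   0.42592758  3.03144552] [ 0.61980268 -0.24708757  0.05340285]
```

```bash
python3 -m creep '[{"wx":0,"wy":0,"wz":0,"tx":20,"ty":0,"tz":0,"gripper":-0.2},{"wx":0,"wy":0,"wz":0,"tx":45,"ty":0,"tz":0,"gripper":-0.2},{"wx":0,"wy":0,"wz":0,"tx":75,"ty":0,"tz":0,"gripper":-0.2},{"wx":0,"wy":0,"wz":0,"tx":105,"ty":0,"tz":0,"gripper":-0.2},{"wx":0,"wy":0,"wz":0,"tx":130,"ty":0,"tz":0,"gripper":-0.2}]'
python3 -m creep '[{"wx":0,"wy":0,"wz":0,"tx":20,"ty":0,"tz":0,"gripper":-0.2},{"wx":0,"wy":0,"wz":0,"tx":40,"ty":0,"tz":0,"gripper":-0.2},{"wx":0,"wy":0,"wz":0,"tx":60,"ty":0,"tz":0,"gripper":-0.2},{"wx":0,"wy":0,"wz":0,"tx":75,"ty":0,"tz":0,"gripper":-0.2},{"wx":0,"wy":0,"wz":0,"tx":85,"ty":0,"tz":0,"gripper":-0.2}]'
```

```text
time_s: 11.77
tool_pos: [0.6109, -0.1181, 0.0535]
tool_rot: [179.9, 0.2, 94.0]
force: [2.9, -3.3, 0.0]
grip_width: 0.0498
grasp_force: 20.0
time_s: 12.18
tool_pos: [0.605, -0.0321, 0.0534]
tool_rot: [179.9, 0.1, 94.1]
force: [3.0, -2.6, 0.9]
grip_width: 0.0499
grasp_force: 20.0
```

```bash
python3 -m creep '[{"wx":0,"wy":0,"wz":0,"tx":8,"ty":0,"tz":0,"gripper":-0.2},{"wx":0,"wy":0,"wz":0,"tx":16,"ty":0,"tz":0,"gripper":-0.2},{"wx":0,"wy":0,"wz":0,"tx":24,"ty":0,"tz":0,"gripper":-0.2},{"wx":0,"wy":0,"wz":0,"tx":31,"ty":0,"tz":0,"gripper":-0.2},{"wx":0,"wy":0,"wz":0,"tx":34,"ty":0,"tz":0,"gripper":-0.2}]'
python3 -m creep '[{"wx":0,"wy":0,"wz":0,"tx":0,"ty":0,"tz":0,"gripper":-0.2},{"wx":0,"wy":0,"wz":0,"tx":0,"ty":0,"tz":0,"gripper":-0.2}]'
python3 - <<'E'
from h import *
V,U=np.mgrid[0:384,0:512]; a=np.radians(4.27); sx=np.array([np.cos(a),np.sin(a)]); sy=np.array([-np.sin(a),np.cos(a)])
for cam,off in(('top',.0016),('side',-.0035)):
    im,d=snap(cam,cam+'1'); W=unproj(cam,U,V,d); Q=W[...,:2]-np.array([.6112,-.1373]); X=Q@sx;Y=Q@sy-off; Z=W[...,2]
    hsv=cv2.cvtColor(im,cv2.COLOR_RGB2HSV); blue=(hsv[...,0]>105)&(hsv[...,0]<130)&(hsv[...,1]>120)
    k=blue&(d>0)&(abs(Z-.065)<.006)&(abs(X)<.05)&(Y>.1)&(Y<.4); print(cam,'box rim y',k.sum(),np.percentile(Y[k],[0,2,98,100]).round(4))
    k=(hsv[...,0]<15)&(hsv[...,1]>150)&(d>0)&(abs(Z-.08)<.006)&(abs(X)<.05)&(Y>.05)&(Y<.4); print('plate y',k.sum(),np.percentile(Y[k],[2,50,98]).round(4) if k.sum() else '')
    for n in('box_floor','push_plate'):
        for r in nets.place_of(n,cam)[:1]: q=np.array(r['point'])[:2]-[.6112,-.1373]; print(n,q@sx,q@sy-off,r['confidence'])
print(get_obs()['force'],get_obs()['tool_pos'],get_obs()['time_s'])
E
```

```text
time_s: 12.6
tool_pos: [0.6026, 0.0027, 0.0533]
tool_rot: [179.9, -0.0, 94.1]
force: [4.7, -2.3, 5.1]
grip_width: 0.05
grasp_force: 20.0
time_s: 12.77
tool_pos: [0.6026, 0.0032, 0.0533]
tool_rot: [179.9, -0.1, 94.1]
force: [4.3, 0.8, 5.4]
grip_width: 0.0499
grasp_force: 20.0Traceback (most recent call last):
  File "<stdin>", line 6, in <module>
    return _quantile_unchecked(
        a, q, axis, out, overwrite_input, method, keepdims, weights)
    return _ureduce(a,
                    func=_quantile_ureduce_func,
    ...<5 lines>...
                    overwrite_input=overwrite_input,
                    method=method)
    r = func(a, **kwargs)
    result = _quantile(arr,
                       quantiles=q,
    ...<2 lines>...
                       out=out,
                       weights=wgt)
    slices_having_nans = np.isnan(arr[-1, ...])
                                  ~~~^^^^^^^^^
IndexError: index -1 is out of bounds for axis 0 with size 0
```

```bash
python3 -m creep '[{"wx":0,"wy":0,"wz":0,"tx":-1,"ty":0,"tz":0,"gripper":-0.2},{"wx":0,"wy":0,"wz":0,"tx":-2,"ty":0,"tz":0,"gripper":-0.2},{"wx":0,"wy":0,"wz":0,"tx":-2,"ty":0,"tz":0,"gripper":-0.2},{"wx":0,"wy":0,"wz":0,"tx":-2,"ty":0,"tz":0,"gripper":-0.2}]'
python3 -m creep '[{"wx":0,"wy":0,"wz":0,"tx":0,"ty":0,"tz":0,"gripper":0.3},{"wx":0,"wy":0,"wz":0,"tx":0,"ty":0,"tz":0,"gripper":0.8},{"wx":0,"wy":0,"wz":0,"tx":0,"ty":0,"tz":0,"gripper":0.8},{"wx":0,"wy":0,"wz":0,"tx":0,"ty":0,"tz":0,"gripper":0.8},{"wx":0,"wy":0,"wz":0,"tx":0,"ty":0,"tz":0,"gripper":0.8}]'
python3 -m creep '[{"wx":0,"wy":0,"wz":0,"tx":0,"ty":0,"tz":-20,"gripper":0.8},{"wx":0,"wy":0,"wz":0,"tx":0,"ty":0,"tz":-50,"gripper":0.8},{"wx":0,"wy":0,"wz":0,"tx":-20,"ty":0,"tz":-80,"gripper":0.8},{"wx":0,"wy":0,"wz":0,"tx":-50,"ty":0,"tz":-120,"gripper":0.8},{"wx":0,"wy":0,"wz":0,"tx":-80,"ty":0,"tz":-150,"gripper":0.8}]'
python3 -m creep '[{"wx":0,"wy":0,"wz":0,"tx":0,"ty":0,"tz":-10,"gripper":0.8},{"wx":0,"wy":0,"wz":0,"tx":0,"ty":0,"tz":-20,"gripper":0.8},{"wx":0,"wy":0,"wz":0,"tx":0,"ty":0,"tz":-20,"gripper":0.8},{"wx":0,"wy":0,"wz":0,"tx":0,"ty":0,"tz":-20,"gripper":0.8}]'
cat > chk.py <<'E'
import sys
from h import *
a=np.radians(4.27); sx=np.array([np.cos(a),np.sin(a)]); sy=np.array([-np.sin(a),np.cos(a)])
hsv,d,W=wrist(sys.argv[1]); H,S=hsv[...,0].astype(int),hsv[...,1]; Z=W[...,2]; Q=W[...,:2]-np.array([.6112,-.1373]); X=Q@sx;Y=Q@sy
pc=lambda n,k:print(n,k.sum(),(np.percentile(Y[k],[1,2,50,98,99]).round(4),np.percentile(X[k],[2,98]).round(4)) if k.sum()>3 else '')
pc('plate',(d>0)&(H<15)&(S>150)&(abs(Z-.08)<.006)&(abs(X)<.06)&(Y>0))
pc('box back rim',(d>0)&(H>105)&(H<130)&(S>120)&(abs(Z-.065)<.006)&(abs(X)<.06)&(Y>0))
pc('funnel rim',(d>0)&(abs(Z-.165)<.006)&(abs(X)<.062)&(Y>.1))
o=get_obs(); print(*(np.round(o[k],3) for k in('qpos','tool_pos','tool_rot','time_s')))
E
python3 chk.py w4
```

```text
time_s: 13.15
tool_pos: [0.6027, 0.0017, 0.0533]
tool_rot: [179.9, -0.2, 94.1]
force: [4.5, 2.5, 5.4]
grip_width: 0.0497
grasp_force: 20.0
time_s: 13.57
tool_pos: [0.6004, -0.0007, 0.0516]
tool_rot: [-179.8, -0.0, 94.1]
force: [0.1, -0.2, -0.5]
grip_width: 0.0742
grasp_force: 0.0
time_s: 13.98
tool_pos: [0.6065, -0.073, 0.1976]
tool_rot: [-180.0, -0.0, 94.3]
force: [1.7, 0.4, -0.9]
grip_width: 0.078
grasp_force: 0.0
time_s: 14.32
tool_pos: [0.6065, -0.0724, 0.2153]
tool_rot: [-179.9, -0.1, 94.2]
force: [-0.6, 0.2, -0.1]
grip_width: 0.0784
grasp_force: 0.0
plate 574 (array([0.1391, 0.1391, 0.1434, 0.1477, 0.1477]), array([-0.0215,  0.0243]))
box back rim 255 (array([0.2032, 0.2033, 0.2042, 0.2059, 0.206 ]), array([-0.0208,  0.0245]))
funnel rim 2119 (array([0.1893, 0.1893, 0.191 , 0.1946, 0.1953]), array([-0.0545,  0.058 ]))
[ 30.228  16.487 -31.459  88.729   8.678  77.382   2.135] [ 0.606 -0.072  0.215] [-1.79867e+02 -6.00000e-02  9.42350e+01] 14.367
```

View pics/w4.png

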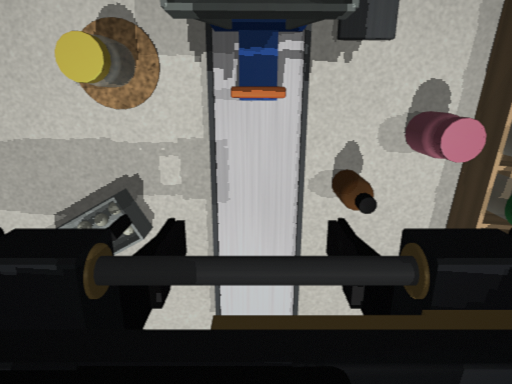

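Box centre is at 248.4 mm and the funnel's at 248.3 mm in the rail frame, so the box is centred. The picture shows the plate at (258, 92) and the jar upright on the mat at (80, 57). Next is the scoop.

```bash
python3 - <<'E'
from h import *
plan([([.4305,-.1665,.15],[180,0,32.8]),([.4305,-.1665,.051],[180,0,32.8])])
V,U=np.mgrid[0:384,0:512]
im,d=snap('top','top1'); W=unproj('top',U,V,d); hsv=cv2.cvtColor(im,cv2.COLOR_RGB2HSV); H,S,Z=hsv[...,0].astype(int),hsv[...,1],W[...,2]
stat('lid',W,(d>0)&(np.hypot(W[...,0]-.443,W[...,1]-.024)<.07)&(H>20)&(H<35)&(S>140)&(Z>.065))
E
```

```text
t [-40.5 -91.   32.4] w [-0.1  0.  30.7]
  t [-81.3 -57.6  32.3] w [-0.1  0.  30.7]
 -> [ 0.43  -0.166  0.15 ]
  t [ 0. -0. 99.] w [0. 0. 0.]
 -> [ 0.43  -0.166  0.051]
lid 181 mid [0.443  0.0254 0.0785] med [0.4426 0.0247 0.0788] ext [0.0376 0.0375 0.0061]
```

```bash
python3 -m creep '[{"wx":0,"wy":0,"wz":6,"tx":-8,"ty":-18,"tz":5,"gripper":1},{"wx":0,"wy":0,"wz":13,"tx":-16,"ty":-37,"tz":10,"gripper":1},{"wx":0,"wy":0,"wz":19,"tx":-25,"ty":-56,"tz":18,"gripper":1},{"wx":0,"wy":0,"wz":25,"tx":-33,"ty":-75,"tz":25,"gripper":1},{"wx":0,"wy":0,"wz":30.7,"tx":-40.5,"ty":-91,"tz":32,"gripper":1}]'
python3 -m creep '[{"wx":0,"wy":0,"wz":6,"tx":-17,"ty":-12,"tz":6,"gripper":1},{"wx":0,"wy":0,"wz":13,"tx":-34,"ty":-25,"tz":12,"gripper":1},{"wx":0,"wy":0,"wz":19,"tx":-52,"ty":-37,"tz":18,"gripper":1},{"wx":0,"wy":0,"wz":25,"tx":-69,"ty":-49,"tz":25,"gripper":1},{"wx":0,"wy":0,"wz":30.7,"tx":-81.5,"ty":-57.5,"tz":32,"gripper":1}]'
python3 -m creep '[{"wx":0,"wy":0,"wz":0,"tx":0,"ty":0,"tz":0,"gripper":1},{"wx":0,"wy":0,"wz":0,"tx":0,"ty":0,"tz":10,"gripper":1},{"wx":0,"wy":0,"wz":0,"tx":0,"ty":0,"tz":20,"gripper":1}]'
python3 - <<'E'
from h import *
print(get_obs()['qpos'].round(1)); plan([([.4305,-.1665,.051],[180,0,32.8])])
E
```

```text
time_s: 14.83
tool_pos: [0.5169, -0.1205, 0.182]
tool_rot: [-179.8, 0.0, 63.2]
force: [-0.2, -0.4, 0.6]
grip_width: 0.0868
grasp_force: 0.0
time_s: 15.25
tool_pos: [0.4287, -0.168, 0.1502]
tool_rot: [-179.9, 0.1, 32.4]
force: [0.7, -0.2, 0.1]
grip_width: 0.0869
grasp_force: 0.0
time_s: 15.5
tool_pos: [0.4322, -0.1672, 0.1314]
tool_rot: [180.0, -0.1, 32.9]
force: [0.2, -0.2, -1.0]
grip_width: 0.0874
grasp_force: 0.0
[ 39.8   0.4 -21.9 114.6   0.2  64.9 -39.2]
  t [-1.1 -1.6 80.4] w [ 0.  -0.1  0.1]
 -> [ 0.43  -0.166  0.051]
```

```bash
python3 -m creep '[{"wx":0,"wy":0,"wz":0,"tx":-1,"ty":-1,"tz":25,"gripper":1},{"wx":0,"wy":0,"wz":0,"tx":-1,"ty":-1,"tz":50,"gripper":1},{"wx":0,"wy":0,"wz":0,"tx":-1,"ty":-1,"tz":70,"gripper":0.7},{"wx":0,"wy":0,"wz":0,"tx":-1,"ty":-1,"tz":79,"gripper":0.3},{"wx":0,"wy":0,"wz":0,"tx":-1,"ty":-1,"tz":79,"gripper":0}]' 15
python3 -m creep '[{"wx":0,"wy":0,"wz":0,"tx":0,"ty":0,"tz":0,"gripper":-0.4},{"wx":0,"wy":0,"wz":0,"tx":0,"ty":0,"tz":0,"gripper":-0.8},{"wx":0,"wy":0,"wz":0,"tx":0,"ty":0,"tz":0,"gripper":-1},{"wx":0,"wy":0,"wz":0,"tx":0,"ty":0,"tz":0,"gripper":-1},{"wx":0,"wy":0,"wz":0,"tx":0,"ty":0,"tz":0,"gripper":-1}]' 15
python3 -m creep '[{"wx":0,"wy":0,"wz":0,"tx":0,"ty":0,"tz":0,"gripper":-1},{"wx":0,"wy":0,"wz":0,"tx":0,"ty":0,"tz":0,"gripper":-1},{"wx":0,"wy":0,"wz":0,"tx":0,"ty":0,"tz":0,"gripper":-1},{"wx":0,"wy":0,"wz":0,"tx":0,"ty":0,"tz":0,"gripper":-1},{"wx":0,"wy":0,"wz":0,"tx":0,"ty":0,"tz":0,"gripper":-1}]' 15
```

```text
time_s: 15.92
tool_pos: [0.4284, -0.166, 0.0503]
tool_rot: [-179.7, 0.1, 32.9]
force: [-1.0, -0.1, 0.7]
grip_width: 0.0741
grasp_force: 0.0
time_s: 16.33
tool_pos: [0.4304, -0.1682, 0.0539]
tool_rot: [179.9, -0.0, 32.7]
force: [-0.3, -0.2, 0.5]
grip_width: 0.0413
grasp_force: 0.0
time_s: 16.75
tool_pos: [0.4297, -0.1679, 0.053]
tool_rot: [180.0, 0.0, 32.7]
force: [-0.6, 1.4, 0.9]
grip_width: 0.0138
grasp_force: 15.0
```

```bash
cat > kin.py <<'E'
import numpy as np, itertools
from scipy.spatial.transform import Rotation as Rot
from scipy.optimize import least_squares
D=[([71.11,18.391,-4.017,83.108,1.298,78.539,-3.26],(.21906,-.61201,.22259),19.70),([40.489,6.768,-35.188,96.862,3.942,77.59,8.987],(.531,-.099,.235),94.343),([43.317,22.603,-26.737,80.239,10.088,79.548,20.724],(.6,-.288,.218),94.2),([30.228,16.487,-31.459,88.729,8.678,77.382,2.135],(.606,-.072,.215),94.235),([29.9,25.6,-34.9,100.1,16.7,59.5,-6.7],(.6027,-.0419,.0402),94.1),([33.6,-7,-36.5,110,-4.3,75.7,-46.7],(.4415,.0217,.2195),44.9),([39.8,.4,-21.9,114.6,.2,64.9,-39.2],(.4322,-.1672,.1314),32.9)]
def fk(q,L,s):
    h,a,b,c,e1,e2,e3,off=L; R=Rot.identity(); p=np.array([0,0,h])
    R=R*Rot.from_euler('z',s[0]*q[0],degrees=True)*Rot.from_euler('y',q[1],degrees=True); p=p+R.apply([e1,0,a])
    R=R*Rot.from_euler('z',s[1]*q[2],degrees=True)*Rot.from_euler('y',q[3],degrees=True); p=p+R.apply([e2,0,b])
    R=R*Rot.from_euler('z',s[2]*q[4],degrees=True)*Rot.from_euler('y',q[5],degrees=True); p=p+R.apply([e3,0,c])
    return p,R*Rot.from_euler('z',s[3]*q[6]+off,degrees=True)
def res(L,s):
    r=[]
    for q,p,y in D:
        P,R=fk(q,L,s); r+=list((P-p)*1000)+list(np.degrees((R.inv()*Rot.from_euler('xyz',[180,0,y],degrees=True)).as_rotvec()))
    return np.array(r)
def fit():
    best=None
    for s in itertools.product((1,-1),repeat=4):
        for off in(90,-90):
            f=least_squares(res,[.3,.4,.4,.25,0,0,0,off],args=(s,))
            if best is None or f.cost<best[0]: best=(f.cost,f.x,s)
    return best
if __name__=='__main__':
    c,L,s=fit(); print(c,L.round(4),s); np.savez('kin.npz',L=L,s=s)
    print(np.abs(res(L,s)).max())
E
python3 kin.py
```

```text
535.424817739128 [-2.766000e-01  4.700000e-01  5.119000e-01 -1.555000e-01  3.910000e-02
 -7.100000e-03  4.120000e-02 -2.699658e+02] (-1, -1, -1, -1)
20.99770795800035
```

```bash
python3 -m creep '[{"wx":0,"wy":0,"wz":0,"tx":0,"ty":0,"tz":0,"gripper":-1},{"wx":0,"wy":0,"wz":0,"tx":0,"ty":0,"tz":0,"gripper":-1}]' 50
python3 -m creep '[{"wx":0,"wy":0,"wz":0,"tx":0,"ty":0,"tz":-8,"gripper":-1},{"wx":0,"wy":0,"wz":0,"tx":0,"ty":0,"tz":-20,"gripper":-1},{"wx":0,"wy":0,"wz":0,"tx":0,"ty":0,"tz":-35,"gripper":-1},{"wx":0,"wy":0,"wz":0,"tx":0,"ty":0,"tz":-50,"gripper":-1},{"wx":0,"wy":0,"wz":0,"tx":0,"ty":0,"tz":-60,"gripper":-1}]'
```

```text
time_s: 16.92
tool_pos: [0.4298, -0.1679, 0.0531]
tool_rot: [180.0, 0.0, 32.7]
force: [-0.5, -0.3, 0.9]
grip_width: 0.0133
grasp_force: 50.0
time_s: 17.33
tool_pos: [0.4301, -0.1678, 0.1145]
tool_rot: [179.9, -0.0, 32.7]
force: [0.6, -1.3, -2.3]
grip_width: 0.0136
grasp_force: 50.0
```

```bash
python3 - <<'E'
import re
s=open('kin.py').read()
s=s[:s.index('def fk')]+'''
from h import get_obs
def fk(q,L,s):
    q=np.array(q)+np.array([L[10],L[11],L[12],L[13],L[14],L[15],L[16]])
    E=lambda ax,a: Rot.from_euler(ax,a,degrees=True)
    R=E('z',s[0]*q[0])*E('y',q[1]); p=np.array([0,0,L[0]])+R.apply(L[1:4])
    R=R*E('z',s[1]*q[2])*E('y',q[3]); p=p+R.apply(L[4:7])
    R=R*E('z',s[2]*q[4])*E('y',q[5]); p=p+R.apply(L[7:10])
    return p,R*E('z',s[3]*q[6])
def res(L,s,reg=1):
    r=[]
    for q,p,y in D:
        P,R=fk(q,L,s); r+=list((P-p)*1000)+list(10*np.degrees((R.inv()*Rot.from_euler('xyz',[180,0,y],degrees=True)).as_rotvec()))
    return np.r_[r,reg*.02*np.array(L[10:16]),reg*2*np.array(L)[[1,2,4,5,7,8]],reg*(np.array(L)[[0,3,6,9]]-[.3,.4,.4,.25])]
def fit():
    best=None; rng=np.random.default_rng(0)
    for s in itertools.product((-1,),(1,-1),(1,-1),(1,-1)):
        for off in(90,-90):
          for k in range(3):
            f=least_squares(res,np.r_[.3,0,0,.4,0,0,.4,0,0,.25,np.zeros(6),off*s[3]]+np.r_[rng.normal(0,.05,10),rng.normal(0,3,7)]*(k>0),args=(s,),max_nfev=80)
            if best is None or f.cost<best[0]: best=(f.cost,f.x,s)
    return best
if __name__=='__main__':
    c,L,s=fit(); print(c,L.round(4),s); np.savez('kin.npz',L=L,s=s)
    print(res(L,s,0)[:42].reshape(-1,6).round(1))
    o=get_obs(); p,R=fk(o['qpos'],L,s); print('test',p.round(4),o['tool_pos'].round(4),R.as_euler('xyz',degrees=True).round(1),o['tool_rot'].round(1))
'''
open('kin.py','w').write(s)
E
timeout 300 python3 kin.py
```

```text
3.7431879531408794 [ 3.32800e-01  6.00000e-04 -1.43000e-02  4.67800e-01  1.80000e-03
 -8.10000e-03  5.15400e-01  2.90000e-03 -2.90000e-03  4.50300e-01
  1.02300e-01 -9.10000e-03 -1.92000e-02 -8.47000e-02  3.90000e-03
  9.71000e-02 -8.99443e+01] (-1, -1, -1, -1)
[[ 0.   0.3  0.2  0.   0.  -0.3]
 [-0.2  0.1  0.   0.4 -0.3 -0.3]
 [ 0.4 -0.2  0.1 -0.1 -0.4 -0.4]
 [ 0.1 -0.5  0.  -1.4 -0.5 -0.4]
 [-0.3  0.2 -0.2  0.3  0.4  0.8]
 [-0.2 -0.  -0.5 -0.2  0.2  0.1]
 [ 0.4 -0.1  0.4  1.2 -0.5  0.6]]
test [ 0.4299 -0.1677  0.1142] [ 0.4301 -0.1678  0.1145] [179.9  -0.   32.7] [179.9  -0.   32.7]
```

```bash
cat > ik.py <<'E'
from kin import fk; from h import *; from scipy.optimize import least_squares
k=np.load('kin.npz'); L,s=k['L'],k['s']
lo=np.array([-163.93,-17.29,-79.2,3.27,-89.18,5.43,-154.24]); hi=np.array([163.93,119.83,71.16,140.29,269.18,117.66,154.24])
LIP=np.array([-.0636,0,.032])   # in tool frame
def target(lip,psi,th):
    "tool pose with the scoop yawed psi, lip end down by th, lip at a point"
    R=Rot.from_euler('z',psi,degrees=True)*Rot.from_euler('y',-th,degrees=True)*Rot.from_euler('x',180,degrees=True)
    return np.array(lip)-R.apply(LIP),R
def ik(q0,P,R,w=.02):
    def f(q):
        p,r=fk(q,L,s); return np.r_[(p-P)*1000,np.degrees((r.inv()*R).as_rotvec())*5,w*(q-q0)]
    o=least_squares(f,np.clip(q0,lo+.5,hi-.5),bounds=(lo,hi)); e=f(o.x); return o.x,np.linalg.norm(e[:3]),np.linalg.norm(e[3:6])/5
F=np.array([.593,.110])
if __name__=='__main__':
    q0=np.array(get_obs()['qpos'])
    for psi in range(-180,180,20):
        u=np.array([np.cos(np.radians(psi)),np.sin(np.radians(psi))]); lip=np.r_[F+.02*u,.21]; q=q0; out=[]; y0=32.7
        dp=(psi-y0+180)%360-180
        P0,_=np.array([.43,-.168,.26]),0
        for t in np.linspace(0,1,5):
            P,R=target(lip,y0+dp*t,0); q,e,a=ik(q,P0*(1-t)+P*t,R)
        out.append((round(e,1),round(a,1)))
        for th in (15,30,45,57):
            q,e,a=ik(q,*target(np.r_[lip[:2],.21-.03*th/57],psi,th)); out.append((round(e,1),round(a,1)))
        print(psi,out,q.round(0))
E
python3 ik.py
```

```text
-180 [(np.float64(0.0), np.float64(0.0)), (np.float64(0.0), np.float64(0.0)), (np.float64(0.0), np.float64(0.0)), (np.float64(21.1), np.float64(6.9)), (np.float64(49.1), np.float64(16.1))] [  1.  46. -15.  57.  -3. 118.  73.]
-160 [(np.float64(0.0), np.float64(0.0)), (np.float64(0.0), np.float64(0.0)), (np.float64(0.0), np.float64(0.0)), (np.float64(21.5), np.float64(7.1)), (np.float64(49.6), np.float64(16.3))] [-28.  46.  21.  58.  -3. 118. 104.]
-140 [(np.float64(80.5), np.float64(37.9)), (np.float64(99.8), np.float64(49.2)), (np.float64(119.1), np.float64(60.3)), (np.float64(141.0), np.float64(70.7)), (np.float64(161.5), np.float64(78.4))] [  96.  -17.  -79.  102.  -17.   78. -154.]
-120 [(np.float64(63.4), np.float64(27.2)), (np.float64(73.2), np.float64(35.3)), (np.float64(74.5), np.float64(41.7)), (np.float64(71.5), np.float64(44.8)), (np.float64(69.4), np.float64(45.2))] [ -54.   68.   71.   54.   -5.  118. -154.]
-100 [(np.float64(31.4), np.float64(13.9)), (np.float64(44.2), np.float64(21.9)), (np.float64(50.9), np.float64(28.9)), (np.float64(52.3), np.float64(34.3)), (np.flo
[... 2311 characters left out ...]
.  38. -43.  85. -29.  86.  24.]
120 [(np.float64(0.0), np.float64(0.0)), (np.float64(0.0), np.float64(0.0)), (np.float64(0.0), np.float64(0.0)), (np.float64(0.0), np.float64(0.0)), (np.float64(0.0), np.float64(0.0))] [ 36.  49. -42.  68. -19. 102.  27.]
140 [(np.float64(0.0), np.float64(0.0)), (np.float64(0.0), np.float64(0.0)), (np.float64(0.0), np.float64(0.0)), (np.float64(0.0), np.float64(0.0)), (np.float64(1.1), np.float64(0.4))] [ 28.  61. -53.  51.  -3. 118.  29.]
160 [(np.float64(0.0), np.float64(0.0)), (np.float64(0.0), np.float64(0.0)), (np.float64(0.0), np.float64(0.0)), (np.float64(7.3), np.float64(2.4)), (np.float64(30.1), np.float64(10.0))] [ 20.  54. -41.  55.  -3. 118.  47.]
```

```bash
cat >> ik.py <<'E'
F=np.array([.5927,.1103]); PSI=94.27; u=np.array([np.cos(np.radians(PSI)),np.sin(np.radians(PSI))])
def rows(start,poses):
    p,R=start
    for P,T in poses: print('   t',np.round(R.inv().apply(P-p)*1000,1),'w',np.round(np.degrees((R.inv()*T).as_rotvec()),1))
    return poses[-1]
E
python3 - <<'E'
from ik import *
p,R=pose(); up=p+[0,0,.15]
P0,R0=target(np.r_[F+.02*u,.235],PSI,0); print('level TCP',P0)
rows((p,R),[(up,R)])
rv=(R.inv()*R0).as_rotvec(); S=(up,R)
fr=[.03,.09,.16,.23,.30, .37,.44,.51,.58,.65, .72,.79,.86,.92,.97, 1]
for i in range(0,16,5):
    print('call'); S=rows(S,[(up+f*(P0-up),R*Rot.from_rotvec(rv*f)) for f in fr[i:i+5]])
E
```

```text
level TCP [0.58647543 0.19366795 0.267     ]
   t [ 1.0e-01  1.0e-01 -1.5e+02] w [0. 0. 0.]
call
   t [ 9.8 -6.6 -0.1] w [ 0.   0.  -1.8]
   t [ 29.4 -19.8  -0.2] w [ 0.   0.  -5.5]
   t [ 52.3 -35.1  -0.4] w [ 0.   0.  -9.8]
   t [ 75.2 -50.5  -0.6] w [  0.    0.  -14.2]
   t [ 98.1 -65.9  -0.8] w [  0.    0.  -18.5]
call
   t [26.6 -7.3 -0.2] w [ 0.   0.  -4.3]
   t [ 53.2 -14.7  -0.4] w [ 0.   0.  -8.6]
   t [ 79.7 -22.   -0.5] w [  0.    0.  -12.9]
   t [106.3 -29.3  -0.7] w [  0.    0.  -17.2]
   t [132.9 -36.7  -0.9] w [  0.    0.  -21.5]
call
   t [27.4  2.9 -0.2] w [ 0.   0.  -4.3]
   t [54.8  5.9 -0.4] w [ 0.   0.  -8.6]
   t [82.2  8.8 -0.5] w [  0.    0.  -12.9]
   t [105.7  11.3  -0.7] w [  0.    0.  -16.6]
   t [125.3  13.4  -0.8] w [  0.    0.  -19.7]
call
   t [10.6  5.1 -0.1] w [ 0.   0.  -1.8]
```

```bash
python3 -m creep '[{"wx":0,"wy":0,"wz":0,"tx":0,"ty":0,"tz":-20,"gripper":-1},{"wx":0,"wy":0,"wz":0,"tx":0,"ty":0,"tz":-55,"gripper":-1},{"wx":0,"wy":0,"wz":0,"tx":0,"ty":0,"tz":-90,"gripper":-1},{"wx":0,"wy":0,"wz":0,"tx":0,"ty":0,"tz":-125,"gripper":-1},{"wx":0,"wy":0,"wz":0,"tx":0,"ty":0,"tz":-150,"gripper":-1}]'
python3 -m creep '[{"wx":0,"wy":0,"wz":-1.8,"tx":10,"ty":-6.5,"tz":0,"gripper":-1},{"wx":0,"wy":0,"wz":-5.5,"tx":29.5,"ty":-20,"tz":0,"gripper":-1},{"wx":0,"wy":0,"wz":-10,"tx":52.5,"ty":-35,"tz":-0.5,"gripper":-1},{"wx":0,"wy":0,"wz":-14,"tx":75,"ty":-50.5,"tz":-0.5,"gripper":-1},{"wx":0,"wy":0,"wz":-18.5,"tx":98,"ty":-66,"tz":-1,"gripper":-1}]'
python3 -m creep '[{"wx":0,"wy":0,"wz":-4.3,"tx":26.5,"ty":-7.5,"tz":0,"gripper":-1},{"wx":0,"wy":0,"wz":-8.6,"tx":53,"ty":-14.5,"tz":-0.5,"gripper":-1},{"wx":0,"wy":0,"wz":-13,"tx":79.5,"ty":-22,"tz":-0.5,"gripper":-1},{"wx":0,"wy":0,"wz":-17,"tx":106,"ty":-29.5,"tz":-0.5,"gripper":-1},{"wx":0,"wy":0,"wz":-21.5,"tx":133,"ty":-36.5,"tz":-1,"gripper":-1}]'
python3 -m creep '[{"wx":0,"wy":0,"wz":-4.3,"tx":27.5,"ty":3,"tz":0,"gripper":-1},{"wx":0,"wy":0,"wz":-8.6,"tx":55,"ty":6,"tz":-0.5,"gripper":-1},{"wx":0,"wy":0,"wz":-13,"tx":82,"ty":9,"tz":-0.5,"gripper":-1},{"wx":0,"wy":0,"wz":-16.5,"tx":105.5,"ty":11.5,"tz":-0.5,"gripper":-1},{"wx":0,"wy":0,"wz":-20,"tx":125,"ty":13.5,"tz":-1,"gripper":-1}]'
python3 -m creep '[{"wx":0,"wy":0,"wz":-1,"tx":5,"ty":3,"tz":0,"gripper":-1},{"wx":0,"wy":0,"wz":-1.5,"tx":10.5,"ty":5,"tz":0,"gripper":-1},{"wx":0,"wy":0,"wz":-1.5,"tx":10.5,"ty":5,"tz":0,"gripper":-1},{"wx":0,"wy":0,"wz":-1.5,"tx":10.5,"ty":5,"tz":0,"gripper":-1}]'
python3 - <<'E'
from ik import *
print(get_obs()['qpos'].round(1)); S=pose()
ths=[3,7,11,15,19, 23,27,31,35,38, 40,42,44,46,48, 50,52,54,56,57]
for i in range(0,20,5):
    print('call'); S=rows(S,[target(np.r_[F+.02*u,.235-.05*min(1,t/46)],PSI,t) for t in ths[i:i+5]])
snap('side','side2')
E
```

```text
time_s: 17.75
tool_pos: [0.4302, -0.1678, 0.2663]
tool_rot: [179.8, -0.1, 32.7]
force: [1.6, -0.1, -2.2]
grip_width: 0.0136
grasp_force: 50.0
time_s: 18.17
tool_pos: [0.4762, -0.0577, 0.263]
tool_rot: [-179.9, 0.0, 51.4]
force: [0.4, 0.5, -1.8]
grip_width: 0.0137
grasp_force: 50.0
time_s: 18.58
tool_pos: [0.531, 0.069, 0.2639]
tool_rot: [-179.9, 0.0, 73.0]
force: [0.7, 0.0, -3.1]
grip_width: 0.0137
grasp_force: 50.0
time_s: 19.0
tool_pos: [0.5809, 0.1851, 0.2646]
tool_rot: [-179.9, -0.1, 93.0]
force: [-0.6, -0.1, -2.1]
grip_width: 0.0136
grasp_force: 50.0
time_s: 19.33
tool_pos: [0.5858, 0.1923, 0.2655]
tool_rot: [-179.9, 0.1, 94.1]
force: [0.3, -0.3, -2.1]
grip_width: 0.0135
grasp_force: 50.0
[ 13.1  17.9 -42.5  83.2  12.1  83.6 -25.2]
call
   t [-0.4  0.8 -1.5] w [-0.1  3.1 -0.2]
   t [-3.   0.8 -1.4] w [-0.1  7.1 -0.2]
   t [-5.9  0.8 -1.1] w [-0.  11.1 -0.2]
   t [-9.1  0.8 -0.6] w [-0.  15.1 -0.2]
   t [-12.5   0.9   0.2] w [-0.  19.1 -0.2]
call
   t [-3.8 -0.  -0.2] w [0. 4. 0.]
   t [-7.9 -0.  -0.3] w [-0.  8.  0.]
   t [-12.3  -0.   -0.2] w [ 0. 12.  0.]
   t [-16.9   0.    0.2] w [ 0. 16. -0.]
   t [-20.6  -0.    0.6] w [-0. 19. -0.]
call
   t [-2.5  0.  -0.5] w [0. 2. 0.]
   t [-5.1  0.  -0.9] w [-0.  4. -0.]
   t [-7.7 -0.  -1.3] w [ 0.  6. -0.]
   t [-10.4   0.   -1.7] w [0. 8. 0.]
   t [-11.9   0.   -3.7] w [ 0. 10.  0.]
call
   t [-1.2 -0.  -2.2] w [0. 2. 0.]
   t [-2.4  0.  -4.4] w [-0.  4.  0.]
   t [-3.7 -0.  -6.5] w [ 0.  6. -0.]
   t [-5.1 -0.  -8.5] w [-0.  8. -0.]
   t [-5.8 -0.  -9.6] w [-0.  9.  0.]
```

View pics/side2.png

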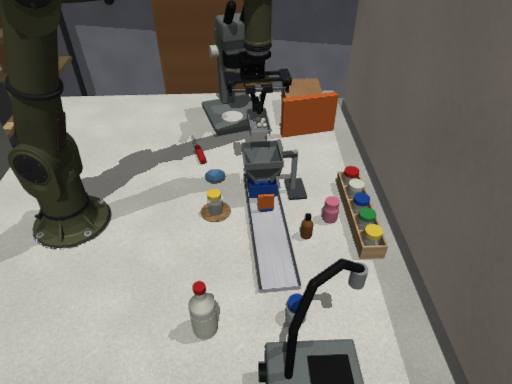

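The level scoop with its balls is at pixel (259, 122), just beyond the funnel at (263, 160), with the jar on the mat and the box under the spout. Next I tip it partway and check the lip.

```bash
python3 -m creep '[{"wx":0,"wy":3,"wz":0,"tx":0,"ty":0.5,"tz":-1.5,"gripper":-1},{"wx":0,"wy":7,"wz":0,"tx":-3,"ty":0.5,"tz":-1.5,"gripper":-1},{"wx":0,"wy":11,"wz":0,"tx":-6,"ty":0.5,"tz":-1,"gripper":-1},{"wx":0,"wy":15,"wz":0,"tx":-9,"ty":0.5,"tz":-0.5,"gripper":-1},{"wx":0,"wy":19,"wz":0,"tx":-12.5,"ty":0.5,"tz":0,"gripper":-1}]'
python3 -m creep '[{"wx":0,"wy":4,"wz":0,"tx":-4,"ty":0,"tz":0,"gripper":-1},{"wx":0,"wy":8,"wz":0,"tx":-8,"ty":0,"tz":0,"gripper":-1},{"wx":0,"wy":10,"wz":0,"tx":-10,"ty":0,"tz":0,"gripper":-1},{"wx":0,"wy":11,"wz":0,"tx":-11,"ty":0,"tz":0,"gripper":-1},{"wx":0,"wy":11,"wz":0,"tx":-11,"ty":0,"tz":0,"gripper":-1}]'
python3 - <<'E'
from ik import *
print(get_obs()['qpos'].round(1)); p,R=pose(); print('lip by kinematics',p+R.apply(LIP))
for c in('side','top'):
    im,d=snap(c,c+'3'); print(c,[(np.round(r['point'],3),r['confidence']) for r in nets.place_of('scoop_lip',c)[:2]])
    for n in ('ball0',): print([(np.round(r['point'],3),round(r['confidence'],2)) for r in nets.place_of(n,c)])
S=pose(); ths=[34,38,40,42,44, 46,48,50,52,54]
for i in (0,5):
    print('call'); S=rows(S,[target(np.r_[F+.02*u,.235-.05*min(1,t/46)],PSI,t) for t in ths[i:i+5]])
cv2.imwrite('pics/pair3.png',np.hstack([cv2.resize(cv2.imread('pics/side3.png')[90:210,200:320],(400,400)),cv2.resize(cv2.imread('pics/top3.png')[110:230,150:270],(400,400))]))
E
```

```text
time_s: 19.8
tool_pos: [0.5877, 0.179, 0.2665]
tool_rot: [179.9, -19.1, 94.1]
force: [-0.3, 0.1, -2.4]
grip_width: 0.0133
grasp_force: 50.0
time_s: 20.22
tool_pos: [0.5885, 0.1672, 0.2614]
tool_rot: [-179.9, -29.9, 93.9]
force: [0.5, -0.2, -1.5]
grip_width: 0.0133
grasp_force: 50.0
[ 35.5  17.8 -44.6  89.9 -18.   76.    0.7]
lip by kinematics [0.591089   0.12809758 0.2019534 ]
side [(array([0.587, 0.125, 0.199]), 0.64)]
[(array([0.611, 0.166, 0.209]), 0.6), (array([0.575, 0.132, 0.209]), 0.45), (array([0.605, 0.148, 0.208]), 0.36), (array([0.585, 0.142, 0.204]), 0.36)]
top []
[]
call
   t [-7.4  0.1 -0.9] w [0.  4.  0.1]
   t [-12.3   0.1  -1.3] w [0.  8.  0.1]
   t [-14.8   0.1  -1.5] w [ 0.  10.   0.1]
   t [-17.4   0.1  -1.5] w [ 0.  12.   0.1]
   t [-20.1   0.1  -1.6] w [ 0.  14.   0.1]
call
   t [-2.7  0.  -0.6] w [0. 2. 0.]
   t [-3.9  0.  -2.8] w [-0.  4.  0.]
   t [-5.2  0.  -4.9] w [-0.  6.  0.]
   t [-6.6  0.  -7. ] w [-0.  8.  0.]
   t [-8. -0. -9.] w [ 0. 10.  0.]
```

View pics/pair3.png

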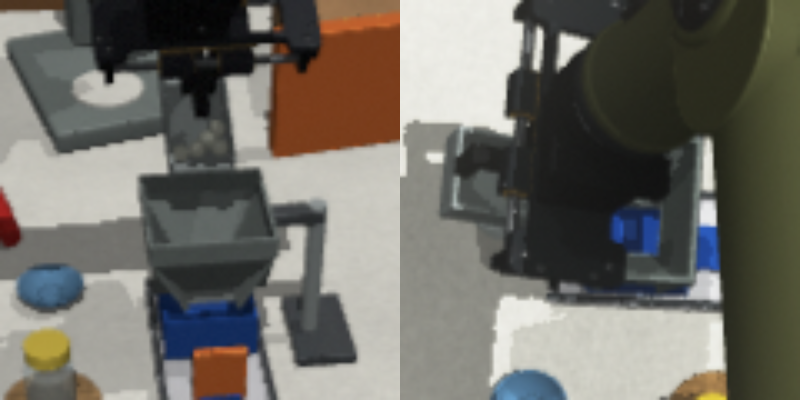

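The two-view picture shows the lip just over the funnel's far edge, with the balls gathered behind it at (205, 140) in the left half. The lip position from kinematics and from the network agree. Now I pour slowly.

```bash
python3 -m creep '[{"wx":0,"wy":4,"wz":0,"tx":-7.5,"ty":0,"tz":-1,"gripper":-1},{"wx":0,"wy":8,"wz":0,"tx":-12.5,"ty":0,"tz":-1.5,"gripper":-1},{"wx":0,"wy":10,"wz":0,"tx":-15,"ty":0,"tz":-1.5,"gripper":-1},{"wx":0,"wy":12,"wz":0,"tx":-17.5,"ty":0,"tz":-1.5,"gripper":-1},{"wx":0,"wy":14,"wz":0,"tx":-20,"ty":0,"tz":-1.5,"gripper":-1}]'
python3 -m creep '[{"wx":0,"wy":2,"wz":0,"tx":-2.5,"ty":0,"tz":-0.5,"gripper":-1},{"wx":0,"wy":4,"wz":0,"tx":-4,"ty":0,"tz":-3,"gripper":-1},{"wx":0,"wy":6,"wz":0,"tx":-5,"ty":0,"tz":-5,"gripper":-1},{"wx":0,"wy":8,"wz":0,"tx":-6.5,"ty":0,"tz":-7,"gripper":-1},{"wx":0,"wy":10,"wz":0,"tx":-8,"ty":0,"tz":-9,"gripper":-1}]'
python3 -m creep '[{"wx":0,"wy":0,"wz":0,"tx":0,"ty":0,"tz":0,"gripper":-1},{"wx":0,"wy":0,"wz":0,"tx":0,"ty":0,"tz":0,"gripper":-1},{"wx":0,"wy":0,"wz":0,"tx":0,"ty":0,"tz":0,"gripper":-1},{"wx":0,"wy":0,"wz":0,"tx":0,"ty":0,"tz":0,"gripper":-1},{"wx":0,"wy":0,"wz":0,"tx":0,"ty":0,"tz":0,"gripper":-1}]'
python3 - <<'E'
from ik import *
print(get_obs()['qpos'].round(1)); p,R=pose(); print('lip',p+R.apply(LIP),R.as_euler('xyz',degrees=True))
im,d=snap('side','side4'); print([(np.round(r['point'],3),round(r['confidence'],2)) for r in nets.look_for('ball0','side')])
S=(p,R); rows(S,[target(np.r_[F+.02*u,.185],PSI,t) for t in (56,58,60,61,62)])
E
```

```text
time_s: 20.93
tool_pos: [0.5897, 0.1526, 0.2539]
tool_rot: [179.9, -44.0, 94.3]
force: [-0.9, 1.1, -0.9]
grip_width: 0.0138
grasp_force: 50.0
time_s: 21.35
tool_pos: [0.5906, 0.1403, 0.2549]
tool_rot: [179.9, -54.2, 94.2]
force: [0.3, 0.6, -2.0]
grip_width: 0.0134
grasp_force: 50.0
time_s: 21.77
tool_pos: [0.5903, 0.1412, 0.2552]
tool_rot: [179.9, -54.0, 94.3]
force: [-0.4, -0.2, -1.7]
grip_width: 0.0136
grasp_force: 50.0
[ 47.6  27.9 -46.2  92.6 -34.3  78.5  18.2]
lip [0.59126922 0.12971523 0.18492763] [179.90986614 -53.96893862  94.33965503]
[]
   t [-0.8  0.  -1.8] w [0. 2. 0.]
   t [-2.  0. -4.] w [0. 4. 0.]
   t [-3.3  0.  -6.1] w [0. 6. 0.]
   t [-4.   0.  -7.2] w [0. 7. 0.]
   t [-4.7  0.  -8.2] w [0. 8. 0.]
```

```bash
python3 -m creep '[{"wx":0,"wy":2,"wz":0,"tx":-1,"ty":0,"tz":-2,"gripper":-1},{"wx":0,"wy":4,"wz":0,"tx":-2,"ty":0,"tz":-4,"gripper":-1},{"wx":0,"wy":6,"wz":0,"tx":-3,"ty":0,"tz":-6,"gripper":-1},{"wx":0,"wy":7,"wz":0,"tx":-4,"ty":0,"tz":-7,"gripper":-1},{"wx":0,"wy":8,"wz":0,"tx":-5,"ty":0,"tz":-8,"gripper":-1}]'
python3 -m creep '[{"wx":0,"wy":0,"wz":0,"tx":0,"ty":0,"tz":0,"gripper":-1},{"wx":0,"wy":0,"wz":0,"tx":0,"ty":0,"tz":0,"gripper":-1},{"wx":0,"wy":0,"wz":0,"tx":0,"ty":0,"tz":0,"gripper":-1},{"wx":0,"wy":0,"wz":0,"tx":0,"ty":0,"tz":0,"gripper":-1},{"wx":0,"wy":0,"wz":0,"tx":0,"ty":0,"tz":0,"gripper":-1}]'
python3 - <<'E'
from ik import *
im,d=snap('side','side5'); im2,_=snap('top','top5'); im3,_=snap('wrist','wr5')
c=[cv2.resize(cv2.imread('pics/side5.png')[100:220,200:320],(390,390)),cv2.resize(cv2.imread('pics/top5.png')[110:230,150:270],(390,390))]
cv2.imwrite('pics/pair5.png',np.hstack(c))
S=pose(); p,R=S
ths=[57,51,45,39,33, 26,19,12,5,0]
for i in (0,5):
    print('call'); S=rows(S,[target(np.r_[F+.02*u,.235-.05*min(1,t/46)],PSI,t) for t in ths[i:i+5]])
E
```

```text
time_s: 22.28
tool_pos: [0.5913, 0.1298, 0.2544]
tool_rot: [-179.8, -62.2, 93.9]
force: [-0.6, -0.8, -1.4]
grip_width: 0.0139
grasp_force: 50.0
time_s: 22.7
tool_pos: [0.5911, 0.1316, 0.2557]
tool_rot: [179.9, -62.0, 94.3]
force: [-0.2, 0.0, -2.5]
grip_width: 0.0135
grasp_force: 50.0
call
   t [3.4 0.  5.8] w [ 0.1 -5.  -0. ]
   t [ 5.8  0.  12.9] w [  0.1 -11.   -0. ]
   t [ 8.4  0.  19.6] w [  0.1 -17.   -0. ]
   t [15.  0. 24.] w [  0.1 -23.   -0. ]
   t [20.9  0.  28.3] w [  0.1 -29.   -0. ]
call
   t [7.6 0.  1.6] w [ 0. -7.  0.]
   t [14.1  0.   3.6] w [  0. -14.   0.]
   t [19.7  0.   5.8] w [  0. -21.   0.]
   t [24.2  0.   8.1] w [ -0. -28.  -0.]
   t [26.7  0.   9.7] w [  0. -33.  -0.]
```

View pics/pair5.png

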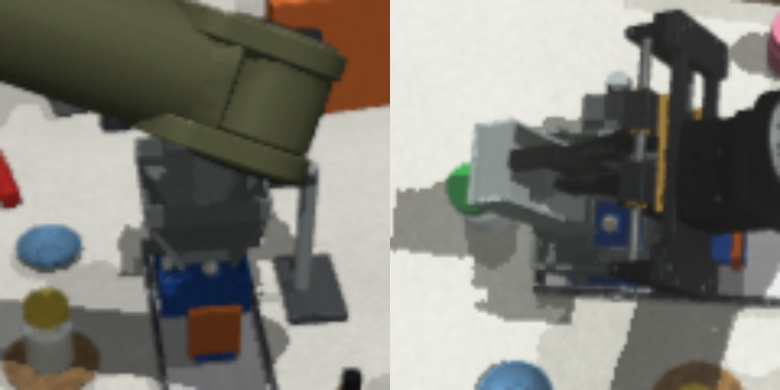

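The right half shows a white ball through the spout at (612, 225) and the left half shows balls in the box at (212, 268). I'll level the scoop above the funnel and check that it is empty.

```bash
python3 -m creep '[{"wx":0,"wy":-5,"wz":0,"tx":3.5,"ty":0,"tz":6,"gripper":-1},{"wx":0,"wy":-11,"wz":0,"tx":6,"ty":0,"tz":13,"gripper":-1},{"wx":0,"wy":-17,"wz":0,"tx":8.5,"ty":0,"tz":19.5,"gripper":-1},{"wx":0,"wy":-23,"wz":0,"tx":15,"ty":0,"tz":24,"gripper":-1},{"wx":0,"wy":-29,"wz":0,"tx":21,"ty":0,"tz":28,"gripper":-1}]'
python3 -m creep '[{"wx":0,"wy":0,"wz":0,"tx":0,"ty":0,"tz":0,"gripper":-1},{"wx":0,"wy":0,"wz":0,"tx":0,"ty":0,"tz":0,"gripper":-1}]'
python3 - <<'E'
from ik import *
im,d=snap('side','side6'); print([(np.round(r['point'],3),round(r['confidence'],2)) for r in nets.look_for('ball0','side')])
cv2.imwrite('pics/s6.png',cv2.resize(cv2.imread('pics/side6.png')[90:210,200:320],(600,600),interpolation=cv2.INTER_CUBIC))
S=pose(); print(S[0],S[1].as_euler('xyz',degrees=True))
rows(S,[target(np.r_[F+.02*u,.235-.05*min(1,t/46)],PSI,t) for t in (26,19,12,5,0)])
E
```

```text
time_s: 23.27
tool_pos: [0.5886, 0.1657, 0.2616]
tool_rot: [179.9, -32.7, 94.2]
force: [0.1, 0.5, -1.4]
grip_width: 0.0132
grasp_force: 50.0
time_s: 23.43
tool_pos: [0.5877, 0.1693, 0.2629]
tool_rot: [179.8, -33.0, 94.7]
force: [-0.8, -0.4, -2.2]
grip_width: 0.014
grasp_force: 50.0
[]
[0.58829495 0.16470796 0.25984797] [-179.91054364  -33.01283903   94.12462358]
   t [9.1 0.3 1.7] w [-0.  -7.  -0.1]
   t [15.7  0.3  3.7] w [ -0.  -14.   -0.1]
   t [21.2  0.3  5.9] w [ -0.  -21.   -0.1]
   t [25.7  0.3  8.2] w [ -0.  -28.   -0.1]
   t [28.2  0.3  9.8] w [ -0.  -33.   -0.1]
```

View pics/s6.png

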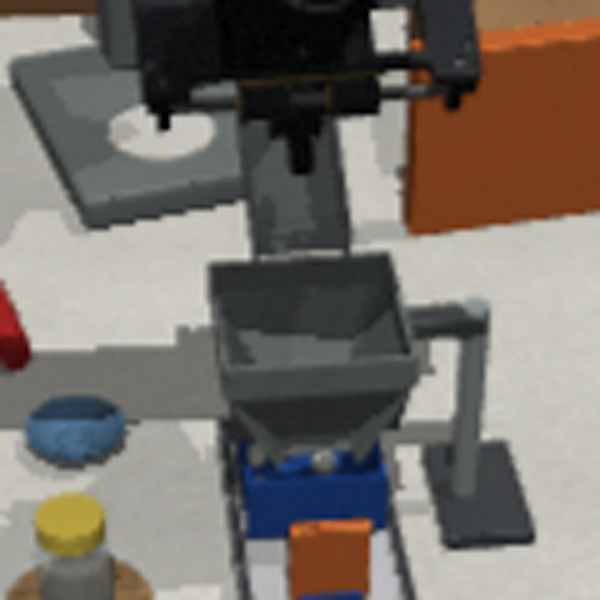

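The scoop is empty at 33° tilt: at 30° on the way down its balls were visible, and now none are. Balls show inside the box at (262, 455), (322, 460) and (375, 455). I'll level it and carry it back.

```bash
python3 -m creep '[{"wx":0,"wy":-7,"wz":0,"tx":9,"ty":0,"tz":1.5,"gripper":-1},{"wx":0,"wy":-14,"wz":0,"tx":15.5,"ty":0,"tz":3.5,"gripper":-1},{"wx":0,"wy":-21,"wz":0,"tx":21,"ty":0,"tz":6,"gripper":-1},{"wx":0,"wy":-28,"wz":0,"tx":25.5,"ty":0,"tz":8,"gripper":-1},{"wx":0,"wy":-33,"wz":0,"tx":28,"ty":0,"tz":8,"gripper":-1}]'
python3 -m creep '[{"wx":0,"wy":0,"wz":0,"tx":0,"ty":0,"tz":0,"gripper":-1},{"wx":0,"wy":0,"wz":0,"tx":0,"ty":0,"tz":0,"gripper":-1},{"wx":0,"wy":0,"wz":0,"tx":0,"ty":0,"tz":0,"gripper":-1}]'
python3 - <<'E'
from ik import *
S=p,R=pose(); print(p,R.as_euler('xyz',degrees=True),get_obs()['qpos'].round(1))
P1=np.array([.4298,-.1679,.25]); R1=Rot.from_euler('xyz',[180,0,32.7],degrees=True); rv=(R.inv()*R1).as_rotvec()
for a,b in((0,.35),(.35,.7),(.7,1)):
    q,T=p+b*(P1-p),R*Rot.from_rotvec(rv*b); rows(S,[(p+((a+b)/2)*(P1-p),R*Rot.from_rotvec(rv*(a+b)/2)),(q,T)]); S=(q,T)
E
```

```text
time_s: 23.95
tool_pos: [0.5863, 0.1941, 0.2689]
tool_rot: [-179.9, 0.2, 94.2]
force: [-1.0, 0.3, -1.8]
grip_width: 0.0132
grasp_force: 50.0
time_s: 24.2
tool_pos: [0.5871, 0.1901, 0.2673]
tool_rot: [-179.8, -0.0, 94.0]
force: [-0.0, -1.2, -1.8]
grip_width: 0.0135
grasp_force: 50.0
[0.58713193 0.19005998 0.2673498 ] [-1.79808407e+02 -4.81057592e-02  9.39572569e+01] [ 13.1  18.  -42.2  82.9  11.9  83.9 -25. ]
   t [-60.6 -31.8   3.1] w [-0.   0.  10.7]
   t [-121.2  -63.6    6.2] w [-0.1  0.  21.4]
   t [-68.   -7.4   3. ] w [-0.   0.  10.7]
   t [-136.   -14.9    6.1] w [-0.1  0.  21.4]
   t [-56.6  15.4   2.6] w [-0.   0.   9.2]
   t [-113.2   30.8    5.2] w [-0.1  0.  18.4]
```

```bash
python3 -m creep '[{"wx":0,"wy":0,"wz":4,"tx":-20,"ty":-11,"tz":0,"gripper":-1},{"wx":0,"wy":0,"wz":9,"tx":-48,"ty":-25,"tz":0,"gripper":-1},{"wx":0,"wy":0,"wz":13,"tx":-75,"ty":-39,"tz":0,"gripper":-1},{"wx":0,"wy":0,"wz":17,"tx":-98,"ty":-52,"tz":0,"gripper":-1},{"wx":0,"wy":0,"wz":21.4,"tx":-121,"ty":-63.5,"tz":0,"gripper":-1}]'
python3 -m creep '[{"wx":0,"wy":0,"wz":4.3,"tx":-27,"ty":-3,"tz":0,"gripper":-1},{"wx":0,"wy":0,"wz":8.6,"tx":-54,"ty":-6,"tz":0,"gripper":-1},{"wx":0,"wy":0,"wz":13,"tx":-82,"ty":-9,"tz":0,"gripper":-1},{"wx":0,"wy":0,"wz":17,"tx":-109,"ty":-12,"tz":0,"gripper":-1},{"wx":0,"wy":0,"wz":21.4,"tx":-136,"ty":-15,"tz":0,"gripper":-1}]'
python3 -m creep '[{"wx":0,"wy":0,"wz":4,"tx":-27,"ty":7,"tz":2,"gripper":-1},{"wx":0,"wy":0,"wz":8,"tx":-54,"ty":15,"tz":5,"gripper":-1},{"wx":0,"wy":0,"wz":13,"tx":-80,"ty":22,"tz":10,"gripper":-1},{"wx":0,"wy":0,"wz":18.4,"tx":-100,"ty":28,"tz":15,"gripper":-1},{"wx":0,"wy":0,"wz":18.4,"tx":-113,"ty":31,"tz":20,"gripper":-1}]'
python3 -m creep '[{"wx":0,"wy":0,"wz":0,"tx":0,"ty":0,"tz":15,"gripper":-1},{"wx":0,"wy":0,"wz":0,"tx":0,"ty":0,"tz":40,"gripper":-1},{"wx":0,"wy":0,"wz":0,"tx":0,"ty":0,"tz":70,"gripper":-1},{"wx":0,"wy":0,"wz":0,"tx":0,"ty":0,"tz":95,"gripper":-1},{"wx":0,"wy":0,"wz":0,"tx":0,"ty":0,"tz":110,"gripper":-1}]'
python3 -m creep '[{"wx":0,"wy":0,"wz":0,"tx":0,"ty":0,"tz":0,"gripper":-1},{"wx":0,"wy":0,"wz":0,"tx":0,"ty":0,"tz":0,"gripper":-1},{"wx":0,"wy":0,"wz":0,"tx":0,"ty":0,"tz":0,"gripper":-1}]'
python3 - <<'E'
from h import *
p,R=pose(); print(p,R.as_euler('xyz',degrees=True)); plan([([.4298,-.1679,.056],[180,0,32.7])])
E
```

```text
time_s: 24.62
tool_pos: [0.5314, 0.0625, 0.2683]
tool_rot: [-179.9, -0.0, 72.2]
force: [-0.8, 0.4, -1.5]
grip_width: 0.014
grasp_force: 50.0
time_s: 25.03
tool_pos: [0.476, -0.0622, 0.2686]
tool_rot: [-179.9, -0.1, 50.8]
force: [-0.2, -0.5, -2.0]
grip_width: 0.0139
grasp_force: 50.0
time_s: 25.45
tool_pos: [0.4284, -0.171, 0.2484]
tool_rot: [-179.9, -0.0, 32.2]
force: [0.4, 0.3, -2.8]
grip_width: 0.0137
grasp_force: 50.0
time_s: 25.87
tool_pos: [0.4278, -0.1677, 0.1358]
tool_rot: [-179.7, 0.1, 32.5]
force: [-0.5, -0.1, -0.8]
grip_width: 0.0133
grasp_force: 50.0
time_s: 26.12
tool_pos: [0.4313, -0.167, 0.1402]
tool_rot: [179.9, -0.1, 32.8]
force: [0.3, 0.2, -0.0]
grip_width: 0.0134
grasp_force: 50.0
[ 0.43134112 -0.16697595  0.14021407] [ 1.79946946e+02 -7.95184294e-02  3.27766029e+01]
  t [-1.9 -0.1 84.2] w [ 0.1 -0.1  0.1]
 -> [ 0.43  -0.168  0.056]
```

```bash
python3 -m creep '[{"wx":0,"wy":0,"wz":0,"tx":-1,"ty":0,"tz":20,"gripper":-1},{"wx":0,"wy":0,"wz":0,"tx":-1,"ty":0,"tz":45,"gripper":-1},{"wx":0,"wy":0,"wz":0,"tx":-1,"ty":0,"tz":63,"gripper":-1},{"wx":0,"wy":0,"wz":0,"tx":-1,"ty":0,"tz":72,"gripper":-1},{"wx":0,"wy":0,"wz":0,"tx":-1,"ty":0,"tz":78,"gripper":-1}]'
python3 -m creep '[{"wx":0,"wy":0,"wz":0,"tx":0,"ty":0,"tz":2,"gripper":-1},{"wx":0,"wy":0,"wz":0,"tx":0,"ty":0,"tz":4,"gripper":-1},{"wx":0,"wy":0,"wz":0,"tx":0,"ty":0,"tz":6,"gripper":-1},{"wx":0,"wy":0,"wz":0,"tx":0,"ty":0,"tz":6,"gripper":-1},{"wx":0,"wy":0,"wz":0,"tx":0,"ty":0,"tz":6,"gripper":-1}]'
```

```text
time_s: 26.53
tool_pos: [0.4306, -0.1663, 0.0613]
tool_rot: [180.0, -0.0, 32.9]
force: [0.6, -0.3, -0.4]
grip_width: 0.0133
grasp_force: 50.0
time_s: 26.95
tool_pos: [0.4309, -0.1659, 0.0558]
tool_rot: [179.9, -0.0, 33.0]
force: [-0.6, -0.5, -1.4]
grip_width: 0.0134
grasp_force: 50.0
```

```bash
python3 -m creep '[{"wx":0,"wy":0,"wz":0,"tx":0,"ty":0,"tz":1,"gripper":-1},{"wx":0,"wy":0,"wz":0,"tx":0,"ty":0,"tz":2,"gripper":-1},{"wx":0,"wy":0,"wz":0,"tx":0,"ty":0,"tz":3,"gripper":-1},{"wx":0,"wy":0,"wz":0,"tx":0,"ty":0,"tz":3,"gripper":-1}]' 20
```

```text
time_s: 27.28
tool_pos: [0.4307, -0.1658, 0.053]
tool_rot: [180.0, 0.0, 33.0]
force: [-2.2, 0.6, 4.9]
grip_width: 0.0137
grasp_force: 20.0
```

```bash
python3 -m creep '[{"wx":0,"wy":0,"wz":0,"tx":0,"ty":0,"tz":0,"gripper":-0.5},{"wx":0,"wy":0,"wz":0,"tx":0,"ty":0,"tz":0,"gripper":0},{"wx":0,"wy":0,"wz":0,"tx":0,"ty":0,"tz":0,"gripper":0.2},{"wx":0,"wy":0,"wz":0,"tx":0,"ty":0,"tz":0,"gripper":0.2},{"wx":0,"wy":0,"wz":0,"tx":0,"ty":0,"tz":0,"gripper":0.2}]'
python3 -m creep '[{"wx":0,"wy":0,"wz":0,"tx":0,"ty":0,"tz":-20,"gripper":0.2},{"wx":0,"wy":0,"wz":0,"tx":0,"ty":0,"tz":-50,"gripper":0.2},{"wx":0,"wy":0,"wz":0,"tx":0,"ty":0,"tz":-85,"gripper":0.2},{"wx":0,"wy":0,"wz":0,"tx":0,"ty":0,"tz":-120,"gripper":0.2},{"wx":0,"wy":0,"wz":0,"tx":0,"ty":0,"tz":-150,"gripper":0.2}]'
python3 -m creep '[{"wx":0,"wy":0,"wz":0,"tx":-20,"ty":0,"tz":-20,"gripper":0.2},{"wx":0,"wy":0,"wz":0,"tx":-50,"ty":20,"tz":-30,"gripper":0.2},{"wx":0,"wy":0,"wz":0,"tx":-50,"ty":50,"tz":-30,"gripper":0.2},{"wx":0,"wy":0,"wz":0,"tx":-50,"ty":80,"tz":-30,"gripper":0.2},{"wx":0,"wy":0,"wz":0,"tx":-50,"ty":100,"tz":-30,"gripper":0.2}]'
python3 -m creep '[{"wx":0,"wy":0,"wz":0,"tx":0,"ty":0,"tz":0,"gripper":0.2},{"wx":0,"wy":0,"wz":0,"tx":0,"ty":0,"tz":0,"gripper":0.2},{"wx":0,"wy":0,"wz":0,"tx":0,"ty":0,"tz":0,"gripper":0.2}]'
python3 - <<'E'
from h import *
V,U=np.mgrid[0:384,0:512]
print(get_obs()['tool_pos'],get_obs()['force'])
for c in('side','top','wrist'):
    if c=='wrist': hsv,d,W=wrist('wf')
    else: im,d=snap(c,c+'f'); W=unproj(c,U,V,d); hsv=cv2.cvtColor(im,cv2.COLOR_RGB2HSV)
    Z=W[...,2]
    for n in('ball0','scoop','scoop_grip','jar','box_floor','green','amber','dish'): print(c,n,[(np.round(r['point'],3).tolist(),round(r['confidence'],2)) for r in nets.place_of(n,c)[:5]])
    P=W[(d>0)&(abs(Z-.077)<.012)&(abs(W[...,0]-.43)<.08)&(abs(W[...,1]+.17)<.07)&(hsv[...,2]<60)]
    if len(P)>50:
        print('handle top n',len(P),'z',np.percentile(P[:,2],[5,50,95]).round(4),cv2.minAreaRect((P[:,:2]*1000).astype(np.float32)))
E
```

```text
time_s: 27.7
tool_pos: [0.4304, -0.1657, 0.0522]
tool_rot: [180.0, 0.0, 33.0]
force: [-0.2, 0.2, -0.6]
grip_width: 0.0393
grasp_force: 0.0
time_s: 28.12
tool_pos: [0.4307, -0.1657, 0.2045]
tool_rot: [179.9, -0.0, 33.0]
force: [0.1, 0.0, -0.0]
grip_width: 0.0518
grasp_force: 0.0
time_s: 28.53
tool_pos: [0.4434, -0.2797, 0.2326]
tool_rot: [179.9, -0.0, 32.9]
force: [0.1, 0.3, -0.1]
grip_width: 0.0525
grasp_force: 0.0
time_s: 28.78
tool_pos: [0.4427, -0.2759, 0.2319]
tool_rot: [-179.9, 0.0, 33.0]
force: [-0.2, 0.9, -0.6]
grip_width: 0.0522
grasp_force: 0.0
[ 0.44273137 -0.27592496  0.23188373] [-0.15426067  0.92806204 -0.63885748]
side ball0 [([0.441, 0.024, 0.004], 0.69)]
side scoop [([0.419, -0.174, -0.002], 0.86), ([0.595, 0.106, 0.169], 0.52), ([0.367, -0.205, 0.022], 0.51)]
side scoop_grip [([0.428, -0.168, 0.067], 0.85), ([0.442, 0.025, 0.005], 0.31)]
side jar [([0.798, -0.025, 0.002], 0.89), ([0.441, 0.024, 0.006], 0.61)]
side box_floor [([0.595, 0.114, 0.026], 0.64)]
side green [([0.598, 0.109, 0.024], 0.58), ([0.608, -0.046, -0.0], 0.18)]
side amber [([0.717, -0.095, -0.002], 0
[... 463 characters left out ...]
 box_floor [([0.594, 0.11, 0.026], 0.8)]
top green [([0.619, 0.242, -0.003], 0.65), ([0.444, 0.024, 0.001], 0.55)]
top amber [([0.716, -0.091, -0.004], 0.51)]
top dish [([0.435, 0.19, 0.001], 0.62)]
handle top n 148 z [0.0728 0.0775 0.0804] ((431.3371276855469, -163.00265502929688), (77.18415069580078, 14.36288833618164), 33.07781982421875)
wrist ball0 []
wrist scoop [([0.423, -0.171, -0.0], 0.59)]
wrist scoop_grip [([0.428, -0.17, 0.068], 0.93)]
wrist jar [([0.445, 0.023, 0.004], 0.57)]
wrist box_floor []
wrist green []
wrist amber []
wrist dish []
handle top n 1445 z [0.0683 0.0782 0.0798] ((431.3382568359375, -163.9984893798828), (80.64796447753906, 14.566322326660156), 33.09926986694336)
```

```bash
python3 - <<'E'
from h import *
V,U=np.mgrid[0:384,0:512]
c0=np.array([.4305,-.1650])-.005*np.array([np.cos(np.radians(33)),np.sin(np.radians(33))]); a=np.radians(33)
def tray(n,W,d,hsv):
    Q=W[...,:2]-c0; X=Q@[np.cos(a),np.sin(a)]; Y=Q@[-np.sin(a),np.cos(a)]; Z=W[...,2]
    m=(d>0)&(X>-28)&(X>-.028)&(X<.045)&(abs(Y)<.024)&(Z<.035); print(n,'tray pts',m.sum(),'z pct',np.percentile(Z[m],[5,25,50,75,90,95,99]).round(4),'n>10mm',(m&(Z>.010)).sum(),'bright',(m&(hsv[...,2]>190)&(hsv[...,1]<50)).sum())
for n in('top0','topf','side0','sidef'):
    im=cv2.cvtColor(cv2.imread(f'pics/{n}.png'),cv2.COLOR_BGR2HSV); d=np.load(n+'_d.npy'); tray(n,unproj(n[:-1],U,V,d),d,im)
hsv,d,W=wrist('wg'); tray('wrist now',W,d,hsv)
for cam in('top','side'):
    d0,d1=np.load(cam+'0_d.npy'),np.load(cam+'f_d.npy'); W=unproj(cam,U,V,d1); Z=W[...,2]
    m=((d0>0)&(d1>0)&(d0-d1>.005)&(d0-d1<.03)&(Z<.05)).astype(np.uint8)
    n,lab,st,ce=cv2.connectedComponentsWithStats(m)
    for i in range(1,n):
        if st[i,4]>=6: k=lab==i; print(cam,'rise',st[i,4],np.median(W[k],0).round(3))
# balls in the box, seen from the side and through the spout
for cam in('side','top'):
    im=cv2.cvtColor(cv2.imread(f'pics/{cam}f.png'),cv2.COLOR_BGR2HSV); d=np.load(cam+'f_d.npy'); W=unproj(cam,U,V,d); Z=W[...,2]
    m=((d>0)&(np.hypot(W[...,0]-.5927,W[...,1]-.1103)<.058)&(Z<.06)&(Z>.024)&(im[...,1]<90)&(im[...,2]>60)).astype(np.uint8)
    n,lab,st,ce=cv2.connectedComponentsWithStats(m)
    for i in range(1,n): k=lab==i; print(cam,'pale in box',st[i,4],ce[i].round(),np.median(W[k],0).round(3),W[k][:,2].max().round(3))
E
```

```text
top0 tray pts 241 z pct [0.0015 0.0036 0.0056 0.0161 0.0187 0.0193 0.0222] n>10mm 86 bright 1
topf tray pts 249 z pct [0.0007 0.0025 0.0039 0.0051 0.0065 0.0073 0.009 ] n>10mm 2 bright 0
side0 tray pts 224 z pct [0.0046 0.0064 0.0089 0.0186 0.0218 0.0241 0.0328] n>10mm 104 bright 1
sidef tray pts 202 z pct [0.0045 0.0057 0.0068 0.0084 0.0135 0.0217 0.0325] n>10mm 27 bright 0
wrist now tray pts 1504 z pct [0.0035 0.0043 0.0048 0.0054 0.0059 0.0062 0.01  ] n>10mm 14 bright 0
top rise 6 [ 1.367  0.671 -0.218]
top rise 10 [ 1.368  0.202 -0.156]
top rise 9 [ 1.369  0.05  -0.13 ]
top rise 6 [ 1.369  0.821 -0.249]
top rise 10 [ 1.368  0.298 -0.173]
top rise 9 [ 1.367  1.126 -0.307]
top rise 8 [ 1.368  0.855 -0.262]
top rise 7 [ 1.368  0.495 -0.227]
top rise 7 [ 1.369  0.138 -0.182]
top rise 8 [ 1.368  0.808 -0.295]
top rise 10 [ 1.367  1.169 -0.37 ]
top rise 6 [ 1.368  0.74  -0.298]
top rise 6 [ 1.368  0.379 -0.244]
top rise 6 [ 1.367  0.879 -0.347]
top rise 6 [ 1.367  1.09  -0.388]
top rise 6 [ 1.366  0.84  -0.347]
top rise 7 [ 1.367  0.634 -0.324]
top rise 7 [ 1.366  0.811 -0.371]
top ris
[... 23406 characters left out ...]
4.] [0.62  0.101 0.038] 0.039
top pale in box 24 [217. 178.] [0.604 0.126 0.036] 0.042
top pale in box 2 [218. 185.] [0.587 0.121 0.024] 0.024
top pale in box 3 [210. 197.] [0.547 0.14  0.029] 0.029
top pale in box 1 [214. 197.] [0.548 0.129 0.03 ] 0.03
top pale in box 3 [221. 197.] [0.549 0.107 0.037] 0.038
top pale in box 2 [222. 200.] [0.544 0.106 0.025] 0.026
top pale in box 7 [230. 198.] [0.551 0.081 0.027] 0.03
top pale in box 3 [214. 200.] [0.54  0.128 0.025] 0.027
top pale in box 1 [218. 200.] [0.541 0.116 0.026] 0.026
top pale in box 1 [224. 200.] [0.544 0.098 0.024] 0.024
top pale in box 2 [226. 200.] [0.543 0.092 0.025] 0.025
top pale in box 1 [231. 200.] [0.546 0.077 0.025] 0.025
```

The tray is empty (nothing above 10 mm), the funnel is clear, no balls are loose on the table, and the jar, box and scoop are in place. Handing in.

```bash
python3 -c "
from cell import env
print(env.sign_off())"
```

```text
the job is handed in; nothing more can be done
None
```

The job is handed in at about 29 s: the jar is upright on the cork mat, the box is centred under the spout, and the empty scoop is flat on the table. The balls went through the funnel into the box, where I could make out three of the five; none were left in the scoop or seen on the table.

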